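# Load the filament reel carousel and run it round

## Task

Load every filament reel on the bench into its own bay of the carousel, standing upright on the pad, and lock each one with a spindle pin pushed fully home through the arm, the reel and the pad; leave any spare pin in its block and do not move the other things on the bench. Until all the reels are pinned, leave the turntable about where it is, with its handle short of the white mark. Then take the handle round counter-clockwise (seen from above), past the white mark and one full turn, and park it over the white mark.

Things in the scene. Friction and masses are not known exactly. Their poses are not given: they have to be found in the camera images.
- carousel: Reel carousel: its fixed base, a dark grey round plate 320 mm across and 15 mm high. Origin on the bench at the vertical turning axis. The black turntable disc on it is 284 mm across, top 28 mm above the bench; a column 36 mm thick carries the top plate, 112 mm across, with three arms (top 100 mm above the bench; cap nut at its centre to 105 mm).
- turntable (a joint): Angle of the turntable, counter-clockwise from above positive, counted over more than a turn: 0 with handle and red pointer over the white mark, 6.28 there again one full turn later. Starts at -0.9 to -0.1 (clockwise short of the mark); stops at -1.0 and 6.68. Stays where it is left: bearing friction 0.15 N m, about 4 N at the handle.
- handle (a point): Handle of the turntable: an upright red knob, spinning freely on its stud, 21 mm in diameter, 45 mm from the carousel axis, midway between two arms. The point is on the knob's axis 127 mm above the bench; the red part spans 106 to 140 mm (top plate at 100 mm). A red stripe on the black disc's rim points outward beyond it.
- mark (a point): The white mark painted on the rim of the fixed dark grey base, 151 mm from the axis: the parking position of the handle and red pointer.
- bay0 (a point): One of three like bays, 120 degrees apart on the turntable: the point at the centre of the pin socket (15 mm in diameter, 12 mm deep) in the grey pad's top, 40 mm above the bench, 92 mm from the axis; it turns with the turntable. Pad 98 mm radially, 94 mm across. Right above it is the 16 mm hole of the arm (see point arm0 and on).
- bay1 (a point): One of three like bays, 120 degrees apart on the turntable: the point at the centre of the pin socket (15 mm in diameter, 12 mm deep) in the grey pad's top, 40 mm above the bench, 92 mm from the axis; it turns with the turntable. Pad 98 mm radially, 94 mm across. Right above it is the 16 mm hole of the arm (see point arm0 and on).
- bay2 (a point): One of three like bays, 120 degrees apart on the turntable: the point at the centre of the pin socket (15 mm in diameter, 12 mm deep) in the grey pad's top, 40 mm above the bench, 92 mm from the axis; it turns with the turntable. Pad 98 mm radially, 94 mm across. Right above it is the 16 mm hole of the arm (see point arm0 and on).
- arm0 (a point): The mouth of the hole (16 mm in diameter) on top of this bay's radial arm, 100 mm above the bench, in line with the bay's socket. The arm is 28 mm wide, 8 mm thick, its underside 52 mm above the pad; it reaches 108 mm from the axis. The reel slides in under it from outside, the fingers on either side of the arm.
- arm1 (a point): The mouth of the hole (16 mm in diameter) on top of this bay's radial arm, 100 mm above the bench, in line with the bay's socket. The arm is 28 mm wide, 8 mm thick, its underside 52 mm above the pad; it reaches 108 mm from the axis. The reel slides in under it from outside, the fingers on either side of the arm.
- arm2 (a point): The mouth of the hole (16 mm in diameter) on top of this bay's radial arm, 100 mm above the bench, in line with the bay's socket. The arm is 28 mm wide, 8 mm thick, its underside 52 mm above the pad; it reaches 108 mm from the axis. The reel slides in under it from outside, the fingers on either side of the arm.
- home0 (a point): Home point of a pin's tip in this bay: 10 mm below the bay point (the pad top), in line with the arm's hole and the socket.
- home1 (a point): Home point of a pin's tip in this bay: 10 mm below the bay point (the pad top), in line with the arm's hole and the socket.
- home2 (a point): Home point of a pin's tip in this bay: 10 mm below the bay point (the pad top), in line with the arm's hole and the socket.
- reel_blue: Filament reel wound with blue filament between black flanges (six round windows show the colour), standing upright (axis vertical) on the bench: 62 mm outside diameter, 44 mm high, 17 mm through bore on its axis, 0.1 to 0.2 kg. Take it across its diameter from above. Origin: centre of its underside, z up. In some starts it is absent (reads None).
- reel_white: Filament reel wound with white filament between black flanges (six round windows show the colour), standing upright (axis vertical) on the bench: 62 mm outside diameter, 44 mm high, 17 mm through bore on its axis, 0.1 to 0.2 kg. Take it across its diameter from above. Origin: centre of its underside, z up. In some starts it is absent (reads None).
- reel_orange: Filament reel wound with orange filament between black flanges (six round windows show the colour), standing upright (axis vertical) on the bench: 62 mm outside diameter, 44 mm high, 17 mm through bore on its axis, 0.1 to 0.2 kg. Take it across its diameter from above. Origin: centre of its underside, z up. In some starts it is absent (reads None).
- pin_block: Blue block, fixed, 165 x 50 x 46 mm high, that holds the three spindle pins in a row along its x axis, in 14 mm square holes 40 mm deep at x = -55, 0 and +55 mm. Origin at the centre of its underside.
- pin0: Spindle pin standing knob up in the pin block: steel shank 12 mm in diameter, 70 mm long, its foot rounded to a half ball, under a yellow knob 26 mm in diameter and 36 mm high; 0.085 kg. Origin: the tip, z up along the pin; at the start 6 mm above the bench. Home in a bay, the knob rests on the arm and the tip is 10 mm below the pad top.
- pin1: Spindle pin standing knob up in the pin block: steel shank 12 mm in diameter, 70 mm long, its foot rounded to a half ball, under a yellow knob 26 mm in diameter and 36 mm high; 0.085 kg. Origin: the tip, z up along the pin; at the start 6 mm above the bench. Home in a bay, the knob rests on the arm and the tip is 10 mm below the pad top.
- pin2: Spindle pin standing knob up in the pin block: steel shank 12 mm in diameter, 70 mm long, its foot rounded to a half ball, under a yellow knob 26 mm in diameter and 36 mm high; 0.085 kg. Origin: the tip, z up along the pin; at the start 6 mm above the bench. Home in a bay, the knob rests on the arm and the tip is 10 mm below the pad top.
- glue_stick: Bystander: white glue stick standing on the bench, 28 mm in diameter, 100 mm high. Origin at its underside.
- fish: Bystander: flat blue drawn fish, about 140 mm long and 9 mm thick, lying on the black sheet.
- gear: Bystander: orange printed gear, 46 mm across and 12 mm thick, lying flat on the bench. Origin at its underside.
- tin: Bystander: small round metal tin, 43 mm in diameter and 19 mm high, on the bench. Origin at its underside.
Mind the look-alikes: they are no part of the job. What is shaped like the pin0 but purple is not meant.

How it is judged (in metres and radians):
On the way, in this order (a step that is already met when the one before it is completed fails the run):
1. every reel stands in a bay with a pin home through it, and the turntable has not been taken round yet (((distance between reel_blue and bay0 below 0.008 m and distance between any of pin0, pin1, pin2 and home0 below 0.005 m) or (distance between reel_blue and bay1 below 0.008 m and distance between any of pin0, pin1, pin2 and home1 below 0.005 m) or (distance between reel_blue and bay2 below 0.008 m and distance between any of pin0, pin1, pin2 and home2 below 0.005 m)) and ((distance between reel_white and bay0 below 0.008 m and distance between any of pin0, pin1, pin2 and home0 below 0.005 m) or (distance between reel_white and bay1 below 0.008 m and distance between any of pin0, pin1, pin2 and home1 below 0.005 m) or (distance between reel_white and bay2 below 0.008 m and distance between any of pin0, pin1, pin2 and home2 below 0.005 m)) and ((distance between reel_orange and bay0 below 0.008 m and distance between any of pin0, pin1, pin2 and home0 below 0.005 m) or (distance between reel_orange and bay1 below 0.008 m and distance between any of pin0, pin1, pin2 and home1 below 0.005 m) or (distance between reel_orange and bay2 below 0.008 m and distance between any of pin0, pin1, pin2 and home2 below 0.005 m)) and value of joint turntable below 0.8 rad), for 0.2 s.
2. after that the handle is taken round counter-clockwise, past half a turn (value of joint turntable between 3 and 3.6 rad).
At the end, for the whole second after the job is handed in: Each reel stands in a bay (its underside's centre within 8 mm of the bay point) with a pin through it whose tip is within 5 mm of its home point there; spare pins are in the block; the turntable rests within 0.2 rad (11 degrees) of the white mark after the full turn (((distance between reel_blue and bay0 below 0.008 m and distance between any of pin0, pin1, pin2 and home0 below 0.005 m) or (distance between reel_blue and bay1 below 0.008 m and distance between any of pin0, pin1, pin2 and home1 below 0.005 m) or (distance between reel_blue and bay2 below 0.008 m and distance between any of pin0, pin1, pin2 and home2 below 0.005 m)) and ((distance between reel_white and bay0 below 0.008 m and distance between any of pin0, pin1, pin2 and home0 below 0.005 m) or (distance between reel_white and bay1 below 0.008 m and distance between any of pin0, pin1, pin2 and home1 below 0.005 m) or (distance between reel_white and bay2 below 0.008 m and distance between any of pin0, pin1, pin2 and home2 below 0.005 m)) and ((distance between reel_orange and bay0 below 0.008 m and distance between any of pin0, pin1, pin2 and home0 below 0.005 m) or (distance between reel_orange and bay1 below 0.008 m and distance between any of pin0, pin1, pin2 and home1 below 0.005 m) or (distance between reel_orange and bay2 below 0.008 m and distance between any of pin0, pin1, pin2 and home2 below 0.005 m)) and ((horizontal distance between pin0 and pin_block below 0.065 m and height (world z) of pin0 below 0.02 m) or distance between pin0 and reel_blue below 0.015 m or distance between pin0 and reel_white below 0.015 m or distance between pin0 and reel_orange below 0.015 m) and ((horizontal distance between pin1 and pin_block below 0.065 m and height (world z) of pin1 below 0.02 m) or distance between pin1 and reel_blue below 0.015 m or distance between pin1 and reel_white below 0.015 m or distance between pin1 and reel_orange below 0.015 m) and ((horizontal distance between pin2 and pin_block below 0.065 m and height (world z) of pin2 below 0.02 m) or distance between pin2 and reel_blue below 0.015 m or distance between pin2 and reel_white below 0.015 m or distance between pin2 and reel_orange below 0.015 m) and value of joint turntable between 6.083 and 6.483 rad and velocity of joint turntable between -0.05 and 0.05 rad/s and linear speed of each of reel_blue, reel_white, reel_orange below 0.02 m/s); the robot touches nothing.
It fails at once if a bystander (glue stick, fish, gear, tin) is moved more than 4 cm (distance of any of glue_stick, fish, gear, tin from where it was at the start of the episode above 0.04 m).
Of reel_blue, reel_white, reel_orange only 2 to 3 are there at a start; the rules pass over those that are not, and their reading is None.
At some moment in a run one of reel_blue, reel_white, reel_orange may be knocked a few centimetres aside while the robot is not near it.
It also fails if it takes over 210 s, if anything falls off the work surface, if the arm or the gripper's body presses on something with over 40 N, if the wrist force passes 120 N, or if a joint passes its speed limit or range.

## Robot

A 6-joint arm with a two-finger parallel gripper is mounted at the origin on the work surface. World frame = base frame: x ahead of the robot, y to its left, z up, the work surface at z = 0. Lengths are in mm, angles in degrees, forces in N, time in s.
With the tool pointing down it reaches from about 300 to 850 mm from the base axis. Payload 4.2 kg.
Tool frame: the origin (TCP) lies between the finger pads; the fingertips stand 22 mm ahead of it and the grasp point (between the pads) lies 3 mm ahead of it; z points along the fingers, y is the direction in which the jaws open and shut (so a half turn about z gives the same grasp; the last joint's range is limited). The gripper opens to 91 mm and grips with 3 to 60 N. Pads are 32 mm wide; open, the fingers measure 118 mm over their backs; the gripper's body (76 mm by 178 mm) begins 60 mm behind the grasp point.
Start: joints at [-72.193, 18.312, 89.639, -0, 72.044, -1.146], TCP at [186.763, -543.839, 235.976] pointing down, gripper open.
Joint ranges: [-177.97, 177.97], [-48.28, 115.42], [12.27, 149.76], [-77.06, 257.06], [2.81, 150.46], [-146.56, 146.56]. Speed limits (degrees/s): [147.25, 147.25, 180, 180, 180, 180].

## Interface

Orientations are given as [roll, pitch, yaw] about the fixed x, y, z axes, in that order (R = Rz(yaw) Ry(pitch) Rx(roll)).
In Python, from workcell import telemetry, cams, env gives the robot as it stands.
- The arm moves only by the shell command python3 -m inch 'ROWS' [FORCE]. ROWS is JSON, a list of rows, each an object of numbers: "x", "y", "z": the shift along the tool's x, y, z in cm; "yaw": the turn about the tool's z in units of 5 degrees (1.0 is 5 degrees); "gripper": the gripper's target within -1 to 1 (fully open at 1, half-way at 0, shut at -1). A call has 1 to 12 rows; each row shifts and turns the commanded pose from where the row before left it, along the tool's axes as they then stand; what a row does not reach is not made up. A row lasts 1/12 s, in which the tool goes at most 41.7 mm and 7.16 degrees, less where a joint would pass 70% of its speed; a pose out of reach is approached as far as the arm can. A call is refused whole if a number of a shift passes 4.17 or a number of a turn 1, either way. A call with a gripper value outside its range is refused whole. The fingers move at their own pace and stop on an object; FORCE is the grip in N (left out, the last holds). Time passes only in rows, so rows that do not move let the fingers close. It gives the time, the measured TCP pose, the force and the opening at its end, in the units of the state.
- telemetry.state(): the state, without advancing time (a new reading comes with each control period).
- cams.grab_frame(name): name is "scene" or "side" or "wrist"; returns a dict with "pixels" (480x640x3 uint8, red, green, blue), "mtx" (3x3 intrinsics, pixels), "rvec" (rotation vector, rad) and "tvec" (3), from world to camera coordinates, as OpenCV has them. Camera axes: x right, y down, z forward; pixel columns grow to the right and rows downward; lengths in mm; the calibration is good to about 2 mm. A picture is of the moment at which its call begins. There is no depth.
- env.job_done(): hands the job in, once; it reports no verdict.
The state is a dict: "time_s": time; "qpos": joint angles; "qvel": joint speeds; "effort": joint torques, N m; "ee_pos": TCP position; "ee_rot": TCP orientation; "force": force on the tool from outside, world axes, zero at the start; "torque": the same for the moment, N m; "gripper_width": finger opening in mm.
Only numpy, scipy, OpenCV 4.12 (cv2) and the standard library are available. Lean on these libraries where they do the work, as an engineer would, in place of code of your own. Each camera call takes 0.05 s, during which the arm holds its last target. There are 200 camera calls.

## Working session

There is one attempt and no reset: what is moved stays moved. The work goes in short steps, Python scripts to look and compute and a shell command to move; the robot and the scene stay as the last step left them, time stands still between calls to the robot, and variables do not carry over. Pictures are saved under pics/ and viewed, about 12 in all and at most 16, crops included, and the job is handed in when it is done.

```bash
ls; mkdir -p pics; cat > h.py <<'E'
import numpy as np, cv2
from workcell import telemetry, cams, env
def grab(n,fn=None):
    f=cams.grab_frame(n); f={k:np.array(v) for k,v in f.items()}
    if fn: np.savez('pics/'+fn+'.npz',**f); cv2.imwrite('pics/'+fn+'.png',f['pixels'][:,:,::-1])
    return f
def load(fn): return dict(np.load('pics/'+fn+'.npz'))
def ray(f,uv,z):
    "world point at height z seen at pixel uv"
    R=cv2.Rodrigues(f['rvec'].astype(float))[0]; t=f['tvec'].reshape(3)
    c=-R.T@t; d=R.T@np.linalg.inv(f['mtx'])@np.array([uv[0],uv[1],1.])
    return (c+d*(z-c[2])/d[2])
def proj(f,p): return cv2.projectPoints(np.array(p,float).reshape(-1,1,3),f['rvec'].astype(float),f['tvec'].astype(float),f['mtx'].astype(float),None)[0].reshape(-1,2)
def crop(f,fn,x0,y0,w,h,s):
    cv2.imwrite('pics/'+fn+'.png',cv2.resize(f['pixels'][y0:y0+h,x0:x0+w,::-1],None,fx=s,fy=s,interpolation=cv2.INTER_CUBIC))
E
python3 - <<'E'
from h import *
print(telemetry.state())
for n in('scene','side'):
    f=grab(n,n+'0'); R=cv2.Rodrigues(f['rvec'].astype(float))[0]; print(n,-R.T@f['tvec'].reshape(3),f['mtx'][0,0])
E
```

```text
pics
{'time_s': 0.0, 'qpos': array([-7.21938983e+01,  1.83512560e+01,  8.97061455e+01, -1.37408240e-03,
        7.20431878e+01, -1.14646013e+00]), 'qvel': array([ 0.03755708, -0.07424942, -0.07598939,  0.047324  ,  0.08967049,
       -0.01841913]), 'effort': array([ 2.63977759e-03, -4.12460375e+01, -2.31970865e+01,  7.29299197e-02,
        4.57563624e-02, -1.58644666e-04]), 'ee_pos': array([ 186.59885688, -543.39152934,  235.12586932]), 'ee_rot': array([-1.79899405e+02, -7.06462428e-04,  1.89529860e+01]), 'force': array([-0.22298877, -0.10045878, -0.29330321]), 'torque': array([ 0.02807999, -0.02716319, -0.0192589 ]), 'gripper_width': 90.98451930254173}
scene [1266.96175356 -525.07861768 1070.23798817] 566.4491247705541
side [  45.9954097  1200.74202282 1098.88007648] 600.7585987144784
```

View pics/scene0.png

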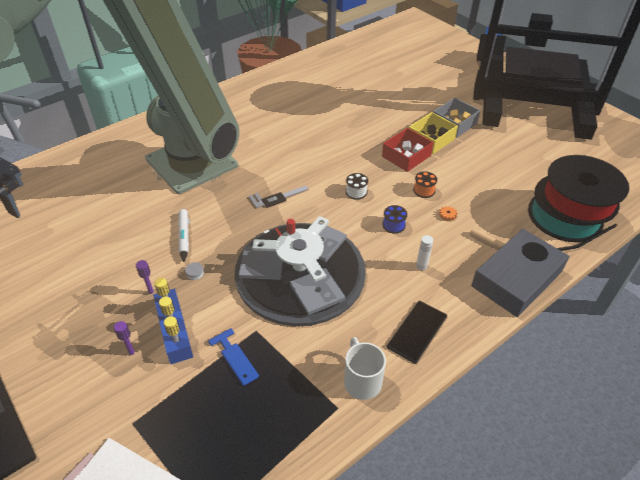

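View pics/side0.png

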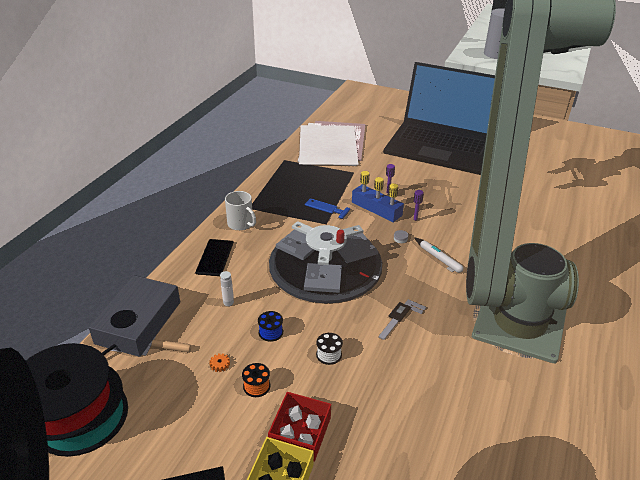

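Scene: reels white (357,185), orange (425,183), blue (395,218); carousel centre (300,245), handle (291,226); yellow pins (162,287), (166,305), (171,325) in the blue block. Look-alikes are the purple pins (143,270) and (122,332), the big red/teal spool (580,200) and the orange gear (448,213). The wanted pins are the yellow ones in the block. Next: enlarged crops.

```bash
python3 - <<'E'
from h import *
crop(load('scene0'),'sc1',225,160,245,170,3.2)
crop(load('side0'),'sd1',200,225,190,175,3.4)
a=load('scene0')['pixels'][250:370,105:225,::-1];b=load('side0')['pixels'][155:235,340:440,::-1]
A=cv2.resize(a,(480,480),interpolation=3);B=cv2.resize(b,(400,320),interpolation=3)
c=np.zeros((480,800,3),np.uint8);c[:,:400]=A[:,40:440];c[:320,400:]=B;cv2.imwrite('pics/pins.png',c)
E
```

```text
(no output)
```

View pics/sc1.png

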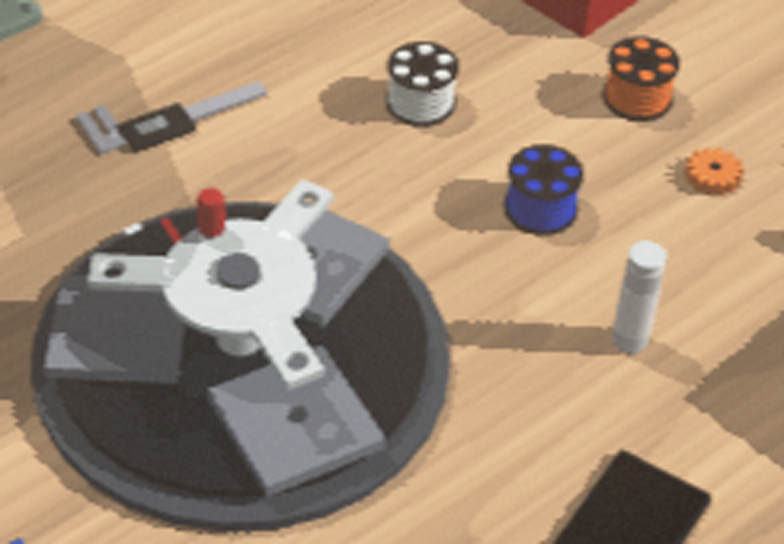

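View pics/sd1.png

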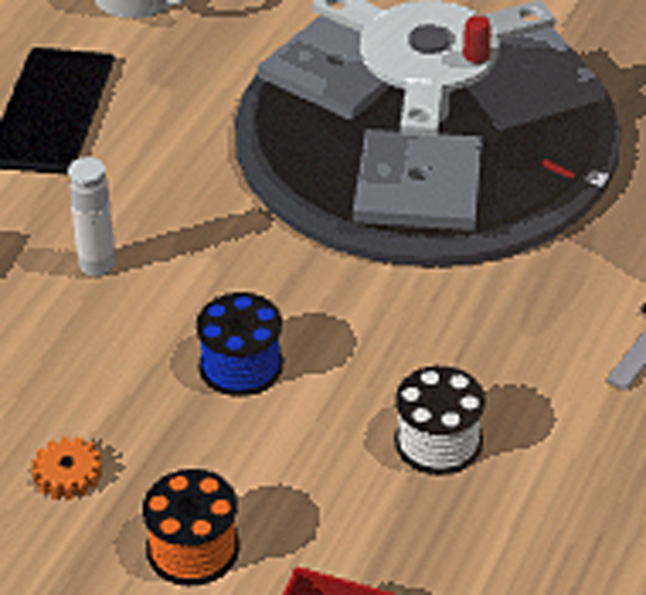

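View pics/pins.png

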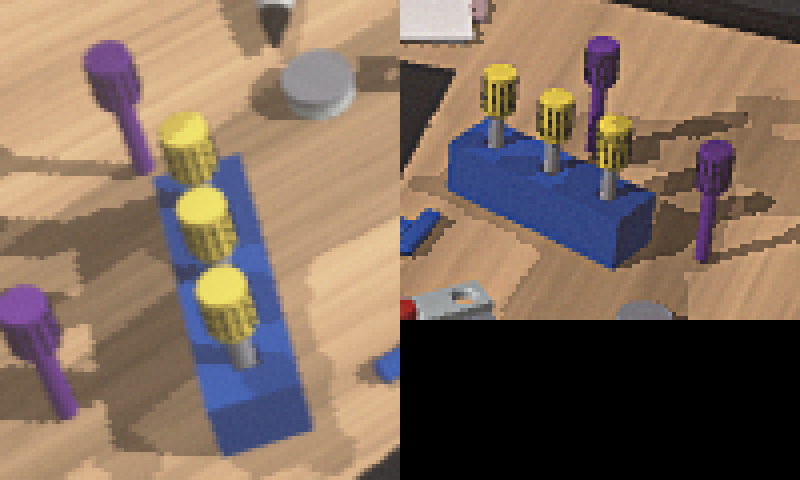

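```bash
python3 - <<'E'
from h import *
S=load('scene0');D=load('side0')
m=lambda p,s,o:((p[0]+.5)/s-.5+o[0],(p[1]+.5)/s-.5+o[1])
sc=dict(white=(423,68,44),orange=(643,65,44),blue=(545,173,44),handle=(210,195,140),cap=(239,264,105),aA=(311,198,100),aB=(115,270,100),aC=(298,361,100),mark=(132,228,15),glue=(648,255,100))
sd=dict(white=(440,398,44),orange=(190,504,44),blue=(238,322,44),handle=(479,20,140),cap=(432,38,105),aA=(419,114,100),aB=(532,13,100),aC=(332,2,100),mark=(597,178,15),glue=(88,168,100))
for k in sc: print(k,ray(S,m(sc[k],3.2,(225,160)),sc[k][2]).round(0)[:2],ray(D,m(sd[k],3.4,(200,225)),sd[k][2]).round(0)[:2])
for a,b in zip([(184,127),(203,204),(222,284)],[(615,122),(558,97),(501,72)]):
    print('pin',ray(S,m(a,4,(115,250)),112).round(0)[:2],ray(D,m((b[0]-400,b[1]),4,(340,155)),112).round(0)[:2])
for a,b,z in [((108,54),(715,151),106),((22,300),(604,47),106)]:
    print('purple',ray(S,m(a,4,(115,250)),z).round(0)[:2],ray(D,m((b[0]-400,b[1]),4,(340,155)),z).round(0)[:2])
f=grab('wrist','w0');R=cv2.Rodrigues(f['rvec'].astype(float))[0]; print(-R.T@f['tvec'].reshape(3),R,f['mtx'])
E
```

```text
white [406. 293.] [400. 300.]
orange [520. 445.] [512. 453.]
blue [565. 287.] [560. 293.]
handle [497.   3.] [494.   5.]
cap [538.  -2.] [535.  -0.]
aA [514.  84.] [509.  86.]
aB [484. -74.] [477. -72.]
aC [633. -22.] [632. -17.]
mark [385.   2.] [387.   5.]
glue [712. 242.] [707. 246.]
pin [ 451. -313.] [ 447. -310.]
pin [ 504. -329.] [ 499. -325.]
pin [ 556. -346.] [ 551. -341.]
purple [ 372. -321.] [ 369. -312.]
purple [ 497. -430.] [ 493. -421.]
[ 250.3364099  -522.16203436  385.47629574] [[ 0.32456176 -0.94586289 -0.00174665]
 [-0.9180877  -0.31547418  0.23998128]
 [-0.22754041 -0.07628517 -0.97077594]] [[353.62316714   0.         324.56220194]
 [  0.         353.62316714 239.1057638 ]
 [  0.           0.           1.        ]]
```

View pics/w0.png

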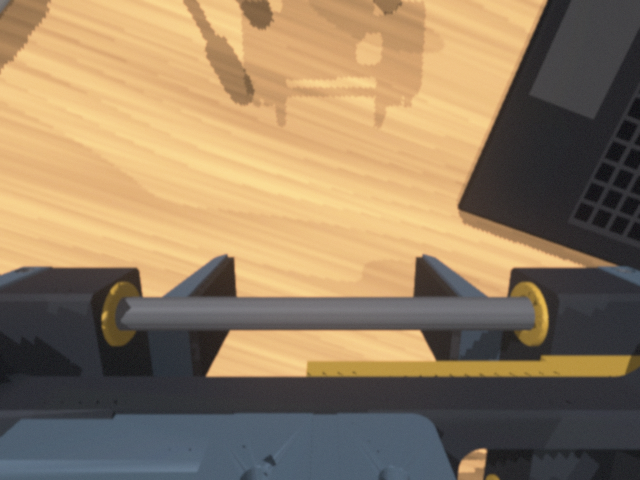

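The wrist view shows only bench and part of the laptop (right). I'll move over the carousel for a near view.

```bash
cat >> h.py <<'E'
def to(x,y,z,yaw):
    "remaining tool-frame shift (cm) if translating first at the present yaw, and yaw units"
    s=telemetry.state(); p=s['ee_pos']; a=s['ee_rot'][2]; c,n=np.cos(np.radians(a)),np.sin(np.radians(a))
    d=np.array([x,y,z])-p; dyaw=(yaw-a+180)%360-180
    print('t%.1f pos'%s['time_s'],p.round(1),'yaw %.1f j6 %.0f'%(a,s['qpos'][5]),'w%.0f F'%s['gripper_width'],s['force'].round(1),'| go x %.2f y %.2f z %.2f (n %.2f) yaw %.2f'%((c*d[0]+n*d[1])/10,(n*d[0]-c*d[1])/10,-d[2]/10,np.linalg.norm(d)/10,-dyaw/5))
E
python3 -c "
from h import *
to(470,0,235,0)"
python3 -m inch '[{"x":2.8,"y":-2.7},{"x":2.8,"y":-2.7},{"x":2.8,"y":-2.7},{"x":2.8,"y":-2.7},{"x":2.8,"y":-2.7},{"x":2.8,"y":-2.7},{"x":2.8,"y":-2.7},{"x":2.8,"y":-2.7},{"x":2.8,"y":-2.7},{"x":2.8,"y":-2.7},{"x":2.8,"y":-2.7},{"x":2.8,"y":-2.7}]'
python3 -m inch '[{"x":2.8,"y":-2.7},{"x":2.8,"y":-2.7},{"x":2.8,"y":-2.7},{"x":1.4,"y":-1.4},{"yaw":1},{"yaw":1},{"yaw":1},{"yaw":0.8},{}]'
python3 -c "
from h import *
to(470,0,235,0)"
```

```text
t0.1 pos [ 186.7 -543.5  235.3] yaw 19.0 j6 -1 w91 F [ 0.   0.8 -0.4] | go x 44.45 y -42.20 z 0.03 (n 61.29) yaw 3.79
t0.1 pos [ 186.7 -543.5  235.3] yaw 19.0 j6 -1 w91 F [ 0.   0.8 -0.4] | go x 44.45 y -42.20 z 0.03 (n 61.29) yaw 3.79invalid input
invalid input
```

```bash
python3 -m inch '[{"x":2.8,"y":-2.7,"z":0,"yaw":0,"gripper":1}]'; python3 -m inch --help | head -20
```

```text
time_s: 0.23
ee_pos: [203.0, -513.4, 235.1]
ee_rot: [179.8, 0.1, 18.7]
force: [1.4, -0.3, 0.5]
gripper_width: 91.0invalid input: not JSON, or not a number
```

```bash
python3 -m inch '[{"x":2.8,"y":-2.7,"z":0,"yaw":0,"gripper":1},{"x":2.8,"y":-2.7,"z":0,"yaw":0,"gripper":1},{"x":2.8,"y":-2.7,"z":0,"yaw":0,"gripper":1},{"x":2.8,"y":-2.7,"z":0,"yaw":0,"gripper":1},{"x":2.8,"y":-2.7,"z":0,"yaw":0,"gripper":1},{"x":2.8,"y":-2.7,"z":0,"yaw":0,"gripper":1},{"x":2.8,"y":-2.7,"z":0,"yaw":0,"gripper":1},{"x":2.8,"y":-2.7,"z":0,"yaw":0,"gripper":1}]'
python3 -m inch '[{"x":2.8,"y":-2.7,"z":0,"yaw":0,"gripper":1},{"x":2.8,"y":-2.7,"z":0,"yaw":0,"gripper":1},{"x":2.8,"y":-2.7,"z":0,"yaw":0,"gripper":1},{"x":2.8,"y":-2.7,"z":0,"yaw":0,"gripper":1},{"x":2.8,"y":-2.7,"z":0,"yaw":0,"gripper":1},{"x":2.8,"y":-2.7,"z":0,"yaw":0,"gripper":1},{"x":0,"y":0,"z":0,"yaw":1,"gripper":1},{"x":0,"y":0,"z":0,"yaw":1,"gripper":1},{"x":0,"y":0,"z":0,"yaw":1,"gripper":1},{"x":0,"y":0,"z":0,"yaw":0.8,"gripper":1}]'
python3 - <<'E'
from h import *
f=grab('wrist','w1');crop(f,'w1c',0,0,640,300,1.25)
to(470,0,235,0)
E
```

```text
time_s: 0.9
ee_pos: [346.4, -230.3, 235.9]
ee_rot: [180.0, -0.0, 18.9]
force: [0.2, -0.1, -0.4]
gripper_width: 91.1
time_s: 1.73
ee_pos: [452.3, -23.9, 235.6]
ee_rot: [180.0, 0.0, -0.2]
force: [0.3, -0.1, 0.2]
gripper_width: 91.7
t1.8 pos [452.3 -24.1 235.6] yaw -0.3 j6 86 w91 F [-0.1  0.2  0.1] | go x 1.76 y -2.42 z 0.06 (n 2.99) yaw -0.07
```

View pics/w1c.png

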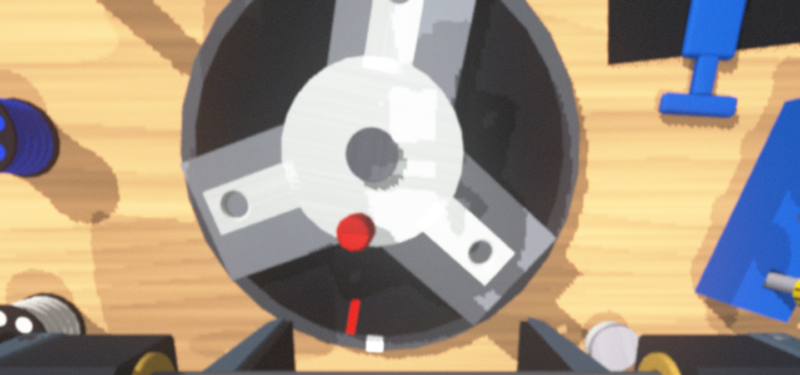

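Wrist view: cap at (372,154) in the crop, arm holes A (235,204), B (481,252) and C at the top edge, handle (356,230), red pointer (350,332), mark (375,344).

```bash
python3 - <<'E'
from h import *
f=load('w1')
g=lambda p,z:ray(f,((p[0]+.5)/1.25-.5,(p[1]+.5)/1.25-.5),z)[:2]
P=dict(cap=((372,154),105),plate=((372,151),100),A=((235,204),100),B=((481,252),100),C=((399,-1),100),handle=((357,230),140),mark=((375,344),15),ptr=((350,332),28),ptr0=((356,302),28))
W={k:g(*v) for k,v in P.items()}
c=W['cap']
for k,v in W.items(): d=v-c; print(k,v.round(1),'r %.1f ang %.1f'%(np.hypot(*d),np.degrees(np.arctan2(d[1],d[0]))%360))
E
```

```text
cap [540.5  -4. ] r 0.0 ang 0.0
plate [542.7  -3.7] r 2.2 ang 8.7
A [511.1  83.7] r 92.5 ang 108.5
B [480.  -73.1] r 91.8 ang 228.8
C [625.1 -20.9] r 86.2 ang 348.7
handle [498.    2.6] r 43.0 ang 171.1
mark [386.7   3.5] r 154.0 ang 177.2
ptr [402.2  23.5] r 141.0 ang 168.7
ptr0 [428.5  17.6] r 114.1 ang 169.1
```

```bash
python3 -m inch '[{"x":-0.3,"y":-3.6,"z":0,"yaw":0,"gripper":1},{"x":-0.3,"y":-3.6,"z":0,"yaw":0,"gripper":1},{"x":-0.3,"y":-3.6,"z":0,"yaw":0,"gripper":1},{"x":-0.3,"y":-3.6,"z":0,"yaw":0,"gripper":1},{"x":-0.3,"y":-3.6,"z":0,"yaw":0,"gripper":1},{"x":-0.3,"y":-3.6,"z":0,"yaw":0,"gripper":1},{"x":-0.3,"y":-3.6,"z":0,"yaw":0,"gripper":1},{"x":0,"y":0,"z":0,"yaw":-1,"gripper":1},{"x":0,"y":0,"z":0,"yaw":-1,"gripper":1},{"x":0,"y":0,"z":0,"yaw":-1,"gripper":1},{"x":0,"y":0,"z":0,"yaw":-1,"gripper":1},{"x":0,"y":0,"z":0,"yaw":-1,"gripper":1}]' >/dev/null
python3 -m inch '[{"x":0,"y":0,"z":0,"yaw":-1,"gripper":1},{"x":0,"y":0,"z":0,"yaw":-1,"gripper":1},{"x":0,"y":0,"z":0,"yaw":-1,"gripper":1},{"x":0,"y":0,"z":0,"yaw":-1,"gripper":1},{"x":0,"y":0,"z":0,"yaw":-1,"gripper":1},{"x":0,"y":0,"z":0,"yaw":-1,"gripper":1},{"x":0,"y":0,"z":0,"yaw":-1,"gripper":1},{"x":0,"y":0,"z":0,"yaw":-1,"gripper":1},{"x":0,"y":0,"z":0,"yaw":-1,"gripper":1},{"x":0,"y":0,"z":0,"yaw":-1,"gripper":1},{"x":0,"y":0,"z":0,"yaw":-1,"gripper":1}]' >/dev/null
python3 -m inch '[{"x":0,"y":0,"z":0,"yaw":-1,"gripper":1},{"x":0,"y":0,"z":0,"yaw":-1,"gripper":1},{"x":0,"y":0,"z":0,"yaw":-1,"gripper":1},{"x":0,"y":0,"z":0,"yaw":-1,"gripper":1},{"x":0,"y":0,"z":0,"yaw":-1,"gripper":1},{"x":0,"y":0,"z":0,"yaw":-0.75,"gripper":1}]'
python3 - <<'E'
from h import *
f=grab('wrist','w2');crop(f,'w2c',0,0,640,300,1.25)
to(407,292,235,108.7)
E
```

```text
time_s: 4.2
ee_pos: [431.5, 227.5, 235.7]
ee_rot: [-180.0, 0.0, 109.0]
force: [0.6, 0.2, -0.2]
gripper_width: 91.5
t4.2 pos [431.5 227.4 235.7] yaw 109.1 j6 7 w91 F [0.5 0.3 0.6] | go x 6.90 y -0.21 z 0.07 (n 6.91) yaw 0.08
```

View pics/w2c.png

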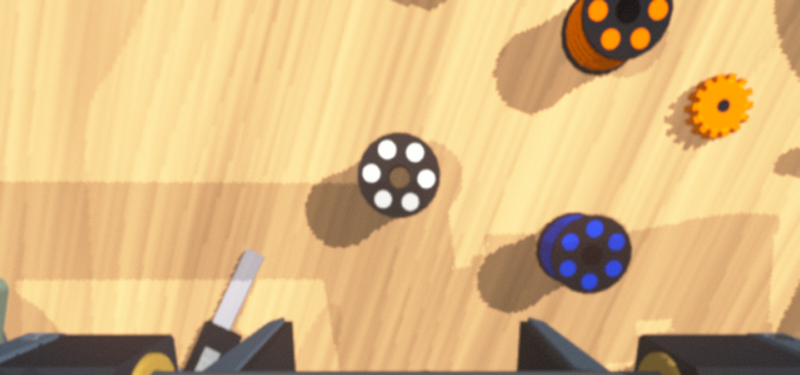

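Reel tops at crop pixels: white (398,175), blue (592,254), orange (627,12); the gear at (722,105) is the look-alike.

```bash
python3 - <<'E'
from h import *
f=load('w2')
g=lambda p,z:ray(f,((p[0]+.5)/1.25-.5,(p[1]+.5)/1.25-.5),z)[:2]
for k,p,z in(('white',(398.5,175),44),('blue',(592,254),44),('orange',(627,12),44),('gear',(722,105),12)): print(k,g(p,z).round(1))
w=g((398.5,175),44); to(w[0],w[1],37,108.7)
S=load('side0')
for p in((270,445),(328,402),(283,394)): print('box',ray(S,p,35).round(0))
E
```

```text
white [400.9 299. ]
blue [562.2 291.9]
orange [514.6 452.1]
gear [623.5 432.7]
t4.2 pos [431.5 227.4 235.7] yaw 109.1 j6 7 w91 F [0.5 0.3 0.6] | go x 7.76 y -0.55 z 19.87 (n 21.34) yaw 0.08
box [402. 597.  35.]
box [337. 453.  35.]
box [434. 474.  35.]
```

```bash
python3 -m inch '[{"x":3.75,"y":-0.2,"z":0,"yaw":0,"gripper":1},{"x":3.75,"y":-0.2,"z":0,"yaw":0,"gripper":1},{"x":0,"y":0,"z":4,"yaw":0,"gripper":1},{"x":0,"y":0,"z":4,"yaw":0,"gripper":1},{"x":0,"y":0,"z":4,"yaw":0,"gripper":1},{"x":0,"y":0,"z":4,"yaw":0,"gripper":1},{"x":0,"y":0,"z":2,"yaw":0,"gripper":1},{"x":0,"y":0,"z":1.7,"yaw":0,"gripper":1}]'
python3 -m inch '[{"x":0,"y":0,"z":0,"yaw":0,"gripper":0.2},{"x":0,"y":0,"z":0,"yaw":0,"gripper":0.2},{"x":0,"y":0,"z":0,"yaw":0,"gripper":0.2},{"x":0,"y":0,"z":0,"yaw":0,"gripper":0.2},{"x":0,"y":0,"z":0,"yaw":0,"gripper":0.2},{"x":0,"y":0,"z":0,"yaw":0,"gripper":0.2},{"x":0,"y":0,"z":0,"yaw":0,"gripper":0.2},{"x":0,"y":0,"z":0,"yaw":0,"gripper":0.2},{"x":0,"y":0,"z":0,"yaw":0,"gripper":1},{"x":0,"y":0,"z":0,"yaw":0,"gripper":1},{"x":0,"y":0,"z":0,"yaw":0,"gripper":1},{"x":0,"y":0,"z":0,"yaw":0,"gripper":1}]' 10
python3 -m inch '[{"x":0,"y":0,"z":0,"yaw":0,"gripper":1},{"x":0,"y":0,"z":0,"yaw":0,"gripper":1}]'
```

```text
time_s: 4.92
ee_pos: [402.5, 296.4, 36.3]
ee_rot: [-179.8, 0.1, 108.7]
force: [-0.0, 0.2, -0.6]
gripper_width: 91.1
time_s: 5.92
ee_pos: [403.6, 297.3, 38.7]
ee_rot: [-180.0, 0.0, 108.7]
force: [0.5, 0.1, 0.7]
gripper_width: 86.9
time_s: 6.08
ee_pos: [403.7, 297.3, 38.7]
ee_rot: [-180.0, 0.0, 108.7]
force: [0.4, -0.2, -0.1]
gripper_width: 91.1
```

```bash
python3 -m inch '[{"x":0,"y":0,"z":0,"yaw":1,"gripper":1},{"x":0,"y":0,"z":0,"yaw":1,"gripper":1},{"x":0,"y":0,"z":0,"yaw":1,"gripper":1},{"x":0,"y":0,"z":0,"yaw":1,"gripper":1},{"x":0,"y":0,"z":0,"yaw":1,"gripper":1},{"x":0,"y":0,"z":0,"yaw":1,"gripper":1},{"x":0,"y":0,"z":0,"yaw":1,"gripper":1},{"x":0,"y":0,"z":0,"yaw":1,"gripper":1},{"x":0,"y":0,"z":0,"yaw":1,"gripper":1},{"x":0,"y":0,"z":0,"yaw":1,"gripper":1},{"x":0,"y":0,"z":0,"yaw":1,"gripper":1},{"x":0,"y":0,"z":0,"yaw":1,"gripper":1}]' >/dev/null
python3 -m inch '[{"x":0,"y":0,"z":0,"yaw":1,"gripper":1},{"x":0,"y":0,"z":0,"yaw":1,"gripper":1},{"x":0,"y":0,"z":0,"yaw":1,"gripper":1},{"x":0,"y":0,"z":0,"yaw":1,"gripper":1},{"x":0,"y":0,"z":0,"yaw":1,"gripper":1},{"x":0,"y":0,"z":0,"yaw":1,"gripper":1}]'
python3 -m inch '[{"x":0,"y":0,"z":0,"yaw":0,"gripper":0.2},{"x":0,"y":0,"z":0,"yaw":0,"gripper":0.2},{"x":0,"y":0,"z":0,"yaw":0,"gripper":0.2},{"x":0,"y":0,"z":0,"yaw":0,"gripper":0.2},{"x":0,"y":0,"z":0,"yaw":0,"gripper":0.2},{"x":0,"y":0,"z":0,"yaw":0,"gripper":0.2},{"x":0,"y":0,"z":0,"yaw":0,"gripper":0.2},{"x":0,"y":0,"z":0,"yaw":0,"gripper":0.2},{"x":0,"y":0,"z":0,"yaw":0,"gripper":0.2}]' 10
python3 -m inch '[{"x":0,"y":0,"z":0,"yaw":0,"gripper":1},{"x":0,"y":0,"z":0,"yaw":0,"gripper":1},{"x":0,"y":0,"z":0,"yaw":0,"gripper":1},{"x":0,"y":0,"z":0,"yaw":0,"gripper":1},{"x":0,"y":0,"z":0,"yaw":0,"gripper":1},{"x":0,"y":0,"z":-3,"yaw":0,"gripper":1},{"x":0,"y":0,"z":-4,"yaw":0,"gripper":1},{"x":0,"y":0,"z":-4,"yaw":0,"gripper":1},{"x":0,"y":0,"z":-4,"yaw":0,"gripper":1},{"x":0,"y":0,"z":-4,"yaw":0,"gripper":1},{"x":-3,"y":0,"z":0,"yaw":0,"gripper":1},{"x":-3,"y":0,"z":0,"yaw":0,"gripper":1}]'
python3 - <<'E'
from h import *
f=grab('wrist','w3');crop(f,'w3c',180,60,290,220,2.7)
to(403.7,297.3,235,18.7)
E
```

```text
time_s: 7.58
ee_pos: [403.8, 297.3, 38.8]
ee_rot: [180.0, 0.0, 18.5]
force: [-0.2, -0.6, -0.1]
gripper_width: 91.4
time_s: 8.33
ee_pos: [403.9, 297.4, 38.9]
ee_rot: [180.0, -0.0, 18.7]
force: [0.0, 0.2, 0.5]
gripper_width: 62.8
time_s: 9.33
ee_pos: [348.4, 279.2, 231.6]
ee_rot: [-179.9, -0.4, 18.6]
force: [-1.0, 0.0, 0.0]
gripper_width: 91.2
t9.4 pos [341.1 275.4 229.7] yaw 18.7 j6 109 w91 F [-5.8 -3.8 -1.5] | go x 6.63 y -0.07 z -0.53 (n 6.65) yaw 0.00
```

View pics/w3c.png

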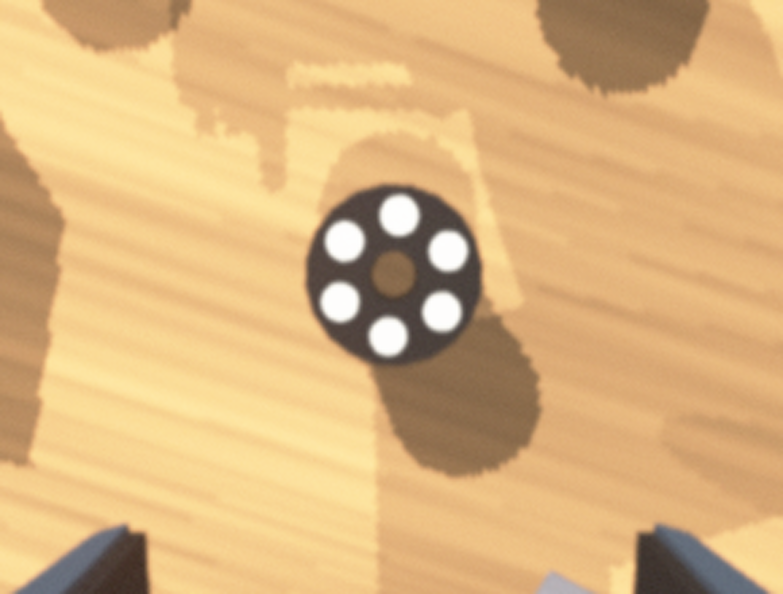

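```bash
python3 - <<'E'
from h import *
f=load('w3'); w=ray(f,(325.6,161.2),44); print(w)
to(403.7,297.3,235,18.7)
f=grab('wrist','w4'); to(403.7,297.3,235,18.7)
g=cv2.cvtColor(f['pixels'],cv2.COLOR_RGB2GRAY)[80:250,220:430]
n,l,st,c=cv2.connectedComponentsWithStats(((g>235)).astype(np.uint8))
P=[c[i]+(220,80) for i in range(1,n) if 100<st[i,4]<400]; print(np.round(P,1)); m=np.mean(P,0); print(m,ray(f,m,44))
E
```

```text
[405.31111978 297.49736897  44.        ]
t9.4 pos [341.1 275.4 229.7] yaw 18.7 j6 109 w91 F [-5.8 -3.8 -1.5] | go x 6.63 y -0.07 z -0.53 (n 6.65) yaw 0.00
t9.4 pos [343.4 276.4 229.3] yaw 18.8 j6 109 w91 F [1.1 0.9 0.1] | go x 6.38 y -0.04 z -0.57 (n 6.41) yaw 0.01
[[325.8 127.4]
 [305.3 137.1]
 [344.2 141. ]
 [303.5 160.2]
 [341.7 163.9]
 [321.6 173.4]]
[323.6759019  150.49458157] [404.7044032  297.48428999  44.        ]
```

```bash
python3 -m inch '[{"x":0,"y":0,"z":0,"yaw":-1,"gripper":1},{"x":0,"y":0,"z":0,"yaw":-1,"gripper":1},{"x":0,"y":0,"z":0,"yaw":-1,"gripper":1},{"x":0,"y":0,"z":0,"yaw":-1,"gripper":1},{"x":0,"y":0,"z":0,"yaw":-1,"gripper":1},{"x":0,"y":0,"z":0,"yaw":-1,"gripper":1},{"x":0,"y":0,"z":0,"yaw":0,"gripper":1},{"x":0,"y":0,"z":0,"yaw":0,"gripper":1}]'
python3 -c "
from h import *
to(403.8,297.4,38,48.7)"
```

```text
time_s: 10.1
ee_pos: [347.3, 278.2, 228.7]
ee_rot: [180.0, 0.0, 48.6]
force: [-0.8, -0.5, 0.2]
gripper_width: 90.9
t10.1 pos [347.3 278.2 228.7] yaw 48.6 j6 79 w91 F [-0.8 -0.5  0.2] | go x 5.17 y 2.97 z 19.07 (n 19.98) yaw -0.03
```

```bash
python3 -m inch '[{"x":2.6,"y":1.5,"z":0,"yaw":0,"gripper":1},{"x":2.57,"y":1.47,"z":0,"yaw":0,"gripper":1},{"x":0,"y":0,"z":4,"yaw":0,"gripper":1},{"x":0,"y":0,"z":4,"yaw":0,"gripper":1},{"x":0,"y":0,"z":4,"yaw":0,"gripper":1},{"x":0,"y":0,"z":3.5,"yaw":0,"gripper":1},{"x":0,"y":0,"z":2,"yaw":0,"gripper":1},{"x":0,"y":0,"z":1.5,"yaw":0,"gripper":1},{"x":0,"y":0,"z":0,"yaw":0,"gripper":1},{"x":0,"y":0,"z":0,"yaw":0,"gripper":1},{"x":0,"y":0,"z":0,"yaw":0,"gripper":1}]'
python3 -m inch '[{"x":0,"y":0,"z":0,"yaw":0,"gripper":0.1},{"x":0,"y":0,"z":0,"yaw":0,"gripper":0.1},{"x":0,"y":0,"z":0,"yaw":0,"gripper":0.1},{"x":0,"y":0,"z":0,"yaw":0,"gripper":0.1},{"x":0,"y":0,"z":0,"yaw":0,"gripper":0.1},{"x":0,"y":0,"z":0,"yaw":0,"gripper":0.1},{"x":0,"y":0,"z":0,"yaw":0,"gripper":0.1},{"x":0,"y":0,"z":0,"yaw":0,"gripper":0.1},{"x":0,"y":0,"z":0,"yaw":0,"gripper":0.1}]' 25
python3 -m inch '[{"x":0,"y":0,"z":-1,"yaw":0,"gripper":0.1},{"x":0,"y":0,"z":-3,"yaw":0,"gripper":0.1},{"x":0,"y":0,"z":-3,"yaw":0,"gripper":0.1},{"x":0,"y":0,"z":-3,"yaw":0,"gripper":0.1},{"x":0,"y":0,"z":-3,"yaw":0,"gripper":0.1},{"x":0,"y":0,"z":-3,"yaw":0,"gripper":0.1},{"x":0,"y":0,"z":-3,"yaw":0,"gripper":0.1},{"x":0,"y":0,"z":-1,"yaw":0,"gripper":0.1},{"x":0,"y":0,"z":0,"yaw":0,"gripper":0.1},{"x":0,"y":0,"z":0,"yaw":0,"gripper":0.1}]'
python3 -c "
from h import *
to(431,-128,235,48.7)"
```

```text
time_s: 11.02
ee_pos: [404.3, 298.0, 39.8]
ee_rot: [180.0, -0.1, 48.7]
force: [0.6, 0.9, -0.3]
gripper_width: 91.1
time_s: 11.77
ee_pos: [403.6, 297.5, 39.2]
ee_rot: [180.0, -0.0, 48.7]
force: [0.2, -0.6, 5.4]
gripper_width: 61.2
time_s: 12.6
ee_pos: [402.9, 297.0, 238.1]
ee_rot: [-180.0, 0.1, 48.7]
force: [-0.1, 0.1, -2.2]
gripper_width: 61.3
t12.6 pos [402.9 297.  238.1] yaw 48.7 j6 76 w61 F [-0.1  0.1 -2.2] | go x -30.07 y 30.16 z 0.31 (n 42.59) yaw 0.00
```

```bash
python3 -m inch '[{"x":-2.5,"y":2.5,"z":0,"yaw":0,"gripper":0.1},{"x":-2.5,"y":2.5,"z":0,"yaw":0,"gripper":0.1},{"x":-2.5,"y":2.5,"z":0,"yaw":0,"gripper":0.1},{"x":-2.5,"y":2.5,"z":0,"yaw":0,"gripper":0.1},{"x":-2.5,"y":2.5,"z":0,"yaw":0,"gripper":0.1},{"x":-2.5,"y":2.5,"z":0,"yaw":0,"gripper":0.1},{"x":-2.5,"y":2.5,"z":0,"yaw":0,"gripper":0.1},{"x":-2.5,"y":2.5,"z":0,"yaw":0,"gripper":0.1},{"x":-2.5,"y":2.5,"z":0,"yaw":0,"gripper":0.1},{"x":-2.5,"y":2.5,"z":0,"yaw":0,"gripper":0.1},{"x":-2.5,"y":2.5,"z":0,"yaw":0,"gripper":0.1},{"x":-2.5,"y":2.5,"z":0,"yaw":0,"gripper":0.1}]'
python3 -m inch '[{"x":0,"y":0,"z":0,"yaw":0,"gripper":0.1},{"x":0,"y":0,"z":0,"yaw":0,"gripper":0.1},{"x":0,"y":0,"z":0,"yaw":0,"gripper":0.1},{"x":0,"y":0,"z":0,"yaw":0,"gripper":0.1}]' >/dev/null
python3 - <<'E'
from h import *
f=grab('wrist','w5');crop(f,'w5c',0,0,640,430,1.25)
to(431,-128,83.2,48.7)
E
```

```text
time_s: 13.6
ee_pos: [429.2, -127.3, 236.3]
ee_rot: [-179.7, 0.1, 48.7]
force: [0.1, 0.8, -1.2]
gripper_width: 61.3
t14.0 pos [ 430.3 -124.7  238.1] yaw 48.8 j6 24 w61 F [-0.7  1.1 -1. ] | go x -0.20 y 0.27 z 15.49 (n 15.49) yaw 0.02
```

View pics/w5c.png

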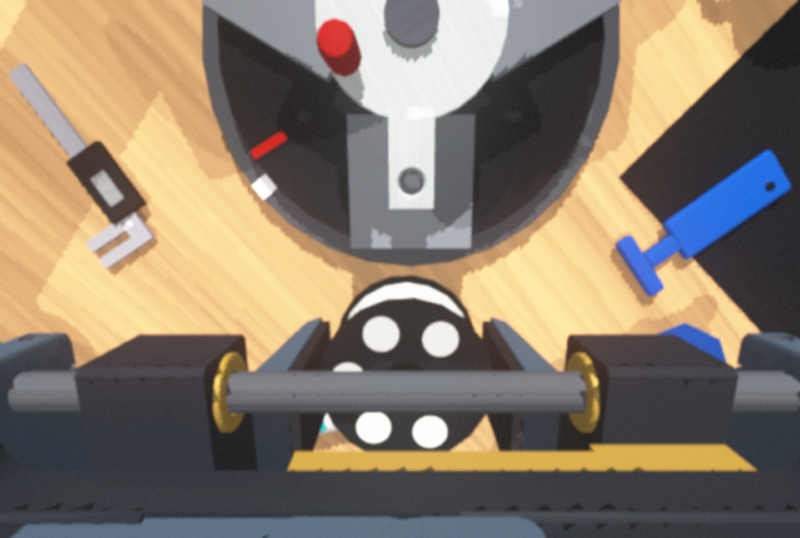

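Reel held between the fingers (front edge at y≈278); arm B hole at (411,180) straight ahead, cap (412,20), handle (337,40), mark (263,186).

```bash
python3 - <<'E'
from h import *
f=load('w5')
g=lambda p,z:ray(f,((p[0]+.5)/1.25-.5,(p[1]+.5)/1.25-.5),z)[:2]
B=g((411.5,180),100);c=g((412,20),105);print(B,c,np.degrees(np.arctan2(*(c-B)[::-1])),np.hypot(*(c-B)))
to(*B,83.2,48.7)
# reel bottom-front consistency: reel centre from windows, top at z=238.1-39.2+44
P=[g(p,243) for p in((381,334),(441,339),(374,427),(430,432))]; print(np.round(P,1))
E
```

```text
[480.68377905 -72.29655893] [538.68389335  -6.09981686] 48.775877439270744 88.01148743080633
t14.0 pos [ 430.3 -124.7  238.1] yaw 48.8 j6 24 w61 F [-0.7  1.1 -1. ] | go x 7.26 y 0.34 z 15.49 (n 17.11) yaw 0.02
[[ 436.2 -105.2]
 [ 450.6 -120.2]
 [ 410.5 -130. ]
 [ 424.5 -145. ]]
```

```bash
python3 -m inch '[{"x":0,"y":0.34,"z":3,"yaw":0,"gripper":0.1},{"x":0,"y":0,"z":3,"yaw":0,"gripper":0.1},{"x":0,"y":0,"z":3,"yaw":0,"gripper":0.1},{"x":0,"y":0,"z":3,"yaw":0,"gripper":0.1},{"x":0,"y":0,"z":2,"yaw":0,"gripper":0.1},{"x":0,"y":0,"z":1,"yaw":0,"gripper":0.1},{"x":0,"y":0,"z":0.45,"yaw":0,"gripper":0.1},{"x":0,"y":0,"z":0,"yaw":0,"gripper":0.1},{"x":0,"y":0,"z":0,"yaw":0,"gripper":0.1},{"x":0,"y":0,"z":0,"yaw":0,"gripper":0.1},{"x":0,"y":0,"z":0,"yaw":0,"gripper":0.1},{"x":0,"y":0,"z":0,"yaw":0,"gripper":0.1}]'
python3 -c "
from h import *
to(479.9,-73.2,83.2,48.7)"
```

```text
time_s: 14.98
ee_pos: [433.9, -128.3, 85.2]
ee_rot: [179.9, -0.0, 48.7]
force: [-0.2, -0.4, -1.3]
gripper_width: 61.2
t15.0 pos [ 433.9 -128.3   85.2] yaw 48.7 j6 23 w61 F [-0.2 -0.4 -1.3] | go x 7.18 y -0.18 z 0.20 (n 7.18) yaw 0.00
```

```bash
for i in 1 2; do python3 -m inch '[{"x":0,"y":0,"z":0,"yaw":0,"gripper":0.1},{"x":0,"y":0,"z":0,"yaw":0,"gripper":0.1},{"x":0,"y":0,"z":0,"yaw":0,"gripper":0.1}]' >/dev/null;python3 -c "
from h import *
to(479.9,-73.2,83.2,48.7)"; done
```

```text
t15.2 pos [ 433.4 -128.3   84.6] yaw 48.7 j6 23 w61 F [-0.  -0.2 -0.5] | go x 7.21 y -0.15 z 0.14 (n 7.21) yaw -0.00
t15.5 pos [ 433.4 -128.3   84.4] yaw 48.7 j6 23 w61 F [ 0.7 -0.1 -1.6] | go x 7.21 y -0.14 z 0.12 (n 7.21) yaw -0.00
```

```bash
python3 -m inch '[{"x":0.3,"y":-0.14,"z":0.1,"yaw":0,"gripper":0.1},{"x":0.7,"y":0,"z":0,"yaw":0,"gripper":0.1},{"x":0.9,"y":0,"z":0,"yaw":0,"gripper":0.1},{"x":0.9,"y":0,"z":0,"yaw":0,"gripper":0.1},{"x":0.9,"y":0,"z":0,"yaw":0,"gripper":0.1},{"x":0.9,"y":0,"z":0,"yaw":0,"gripper":0.1},{"x":0.9,"y":0,"z":0,"yaw":0,"gripper":0.1},{"x":0.9,"y":0,"z":0,"yaw":0,"gripper":0.1},{"x":0.6,"y":0,"z":0,"yaw":0,"gripper":0.1},{"x":0.21,"y":0,"z":0,"yaw":0,"gripper":0.1},{"x":0,"y":0,"z":0,"yaw":0,"gripper":0.1},{"x":0,"y":0,"z":0,"yaw":0,"gripper":0.1}]'
python3 -m inch '[{"x":0,"y":0,"z":0,"yaw":0,"gripper":0.1},{"x":0,"y":0,"z":0,"yaw":0,"gripper":0.1},{"x":0,"y":0,"z":0,"yaw":0,"gripper":0.1},{"x":0,"y":0,"z":0,"yaw":0,"gripper":0.1},{"x":0,"y":0,"z":0,"yaw":0,"gripper":0.1},{"x":0,"y":0,"z":0,"yaw":0,"gripper":0.1}]' >/dev/null
python3 -c "
from h import *
to(479.9,-73.2,79.2,48.7)"
```

```text
time_s: 16.48
ee_pos: [479.7, -73.1, 83.3]
ee_rot: [-180.0, 0.0, 48.7]
force: [-0.2, 0.1, -0.8]
gripper_width: 61.0
t17.0 pos [479.9 -73.3  83.5] yaw 48.7 j6 31 w61 F [ 0.1 -0.2 -1. ] | go x 0.01 y -0.00 z 0.43 (n 0.43) yaw -0.00
```

```bash
python3 -m inch '[{"x":0,"y":0,"z":0.2,"yaw":0,"gripper":0.1},{"x":0,"y":0,"z":0.23,"yaw":0,"gripper":0.1},{"x":0,"y":0,"z":0,"yaw":0,"gripper":0.1},{"x":0,"y":0,"z":0,"yaw":0,"gripper":0.1},{"x":0,"y":0,"z":0,"yaw":0,"gripper":0.1},{"x":0,"y":0,"z":0,"yaw":0,"gripper":0.1},{"x":0,"y":0,"z":0,"yaw":0,"gripper":0.9},{"x":0,"y":0,"z":0,"yaw":0,"gripper":0.9},{"x":0,"y":0,"z":0,"yaw":0,"gripper":0.9},{"x":0,"y":0,"z":0,"yaw":0,"gripper":0.9},{"x":0,"y":0,"z":0,"yaw":0,"gripper":0.9},{"x":0,"y":0,"z":0,"yaw":0,"gripper":0.9}]'
python3 -m inch '[{"x":0,"y":0,"z":-1,"yaw":0,"gripper":0.9},{"x":0,"y":0,"z":-2,"yaw":0,"gripper":0.9},{"x":0,"y":0,"z":-3,"yaw":0,"gripper":0.9},{"x":0,"y":0,"z":-3,"yaw":0,"gripper":0.9},{"x":0,"y":0,"z":-3,"yaw":0,"gripper":0.9},{"x":0,"y":0,"z":-2.6,"yaw":0,"gripper":0.9},{"x":0,"y":0,"z":-1,"yaw":1,"gripper":0.9},{"x":0,"y":0,"z":0,"yaw":1,"gripper":0.9},{"x":0,"y":0,"z":0,"yaw":1,"gripper":0.9},{"x":0,"y":0,"z":0,"yaw":1,"gripper":0.9},{"x":0,"y":0,"z":0,"yaw":1,"gripper":0.9},{"x":0,"y":0,"z":0,"yaw":1,"gripper":0.9}]'
python3 -m inch '[{"x":0,"y":0,"z":0,"yaw":1,"gripper":0.9},{"x":0,"y":0,"z":0,"yaw":1,"gripper":0.9},{"x":0,"y":0,"z":0,"yaw":1,"gripper":0.9},{"x":0,"y":0,"z":0,"yaw":1,"gripper":0.9},{"x":0,"y":0,"z":0,"yaw":1,"gripper":0.9},{"x":0,"y":0,"z":0,"yaw":1,"gripper":0.9},{"x":0,"y":0,"z":0,"yaw":1.0,"gripper":0.9},{"x":-1.8,"y":3.5,"z":0,"yaw":0.15,"gripper":0.9},{"x":-1.8,"y":3.5,"z":0,"yaw":0,"gripper":0.9},{"x":0,"y":3.9,"z":0,"yaw":0,"gripper":0.9},{"x":0,"y":3.9,"z":0,"yaw":0,"gripper":0.9},{"x":0,"y":3.9,"z":0,"yaw":0,"gripper":0.9}]'
python3 -m inch '[{"x":0,"y":3.9,"z":0,"yaw":0,"gripper":0.9},{"x":0,"y":0.9,"z":0,"yaw":0,"gripper":0.9},{"x":0,"y":0,"z":0,"yaw":0,"gripper":0.9},{"x":0,"y":0,"z":0,"yaw":0,"gripper":0.9},{"x":0,"y":0,"z":0,"yaw":0,"gripper":0.9},{"x":0,"y":0,"z":0,"yaw":0,"gripper":0.9},{"x":0,"y":0,"z":0,"yaw":0,"gripper":0.9}]'
python3 - <<'E'
from h import *
f=grab('wrist','w6');s=grab('scene','s6')
to(376,-290,235,-17)
c=np.zeros((600,800,3),np.uint8)
c[:330]=cv2.resize(f['pixels'][0:264,:,::-1],(800,330),interpolation=3)
c[330:600,:540]=cv2.resize(s['pixels'][215:305,235:415,::-1],(540,270),interpolation=3)
cv2.imwrite('pics/m6.png',c)
E
```

```text
time_s: 17.98
ee_pos: [479.9, -73.1, 79.0]
ee_rot: [-180.0, 0.0, 48.7]
force: [-0.7, -0.5, 0.1]
gripper_width: 86.4
time_s: 18.98
ee_pos: [479.7, -73.1, 235.1]
ee_rot: [180.0, 0.0, 18.5]
force: [-0.6, 0.0, -0.2]
gripper_width: 86.9
time_s: 19.98
ee_pos: [390.0, -242.9, 235.4]
ee_rot: [180.0, -0.0, -17.0]
force: [1.4, -0.6, 0.1]
gripper_width: 86.5
time_s: 20.57
ee_pos: [377.4, -286.4, 235.2]
ee_rot: [-180.0, -0.0, -16.9]
force: [-0.6, 0.7, 0.6]
gripper_width: 87.1
t20.7 pos [ 377.3 -286.7  235.2] yaw -16.9 j6 68 w87 F [-0.2  0.4 -0.1] | go x -0.03 y 0.35 z 0.02 (n 0.36) yaw 0.01
```

View pics/m6.png

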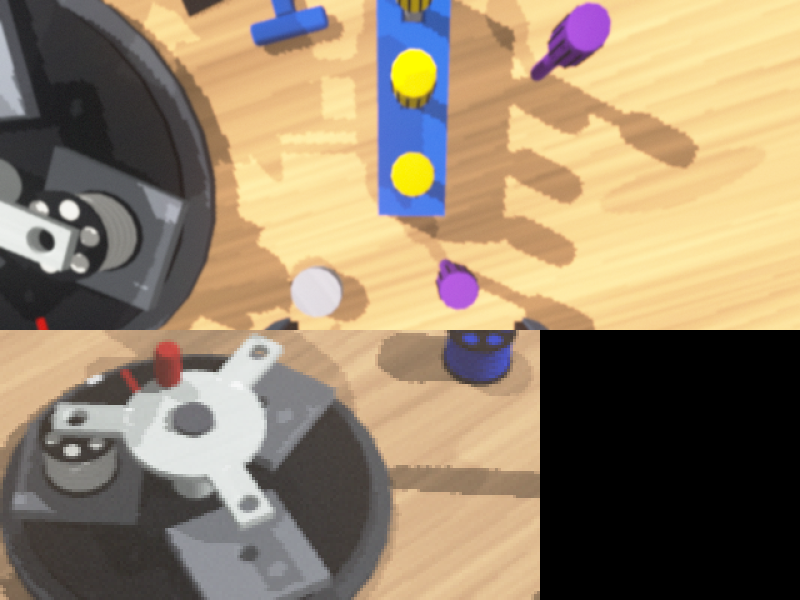

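White reel sits under arm B. Pin knob tops at (413,174) and (414,73) in the wrist part, purple decoys at (459,284) and (585,28).

```bash
python3 - <<'E'
from h import *
f=load('w6')
g=lambda p,z:ray(f,((p[0]+.5)/1.25-.5,(p[1]+.5)/1.25-.5),z)[:2]
a,b=g((413,174),112),g((414,73),112);print(a,b,b-a,np.hypot(*(b-a)),'purple',g((459,284),106),g((585,28),106))
to(*a,103,-17); to(479.9,-73.2,235,-17)
E
```

```text
[ 449.248974   -312.95451639] [ 501.77830324 -329.32125236] [ 52.52932924 -16.36673598] 55.020000698163706 purple [ 375.24444287 -321.84553771] [ 497.20320151 -429.00714069]
t20.7 pos [ 377.3 -286.7  235.2] yaw -16.9 j6 68 w87 F [-0.2  0.4 -0.1] | go x 7.64 y 0.41 z 13.22 (n 15.28) yaw 0.01
t20.7 pos [ 377.3 -286.7  235.2] yaw -16.9 j6 68 w87 F [-0.2  0.4 -0.1] | go x 3.59 y -23.41 z 0.02 (n 23.69) yaw 0.01
```

```bash
python3 -m inch '[{"x":3.8,"y":0.2,"z":0,"yaw":0,"gripper":0.3},{"x":3.75,"y":0.2,"z":0,"yaw":0,"gripper":0.3},{"x":0,"y":0,"z":4,"yaw":0,"gripper":0.3},{"x":0,"y":0,"z":3.5,"yaw":0,"gripper":0.3},{"x":0,"y":0,"z":3,"yaw":0,"gripper":0.3},{"x":0,"y":0,"z":2,"yaw":0,"gripper":0.3},{"x":0,"y":0,"z":0.7,"yaw":0,"gripper":0.3},{"x":0,"y":0,"z":0,"yaw":0,"gripper":0.3},{"x":0,"y":0,"z":0,"yaw":0,"gripper":0.3},{"x":0,"y":0,"z":0,"yaw":0,"gripper":0.3},{"x":0,"y":0,"z":0,"yaw":0,"gripper":0.3},{"x":0,"y":0,"z":0,"yaw":0,"gripper":0.3}]'
python3 -m inch '[{"x":0,"y":0,"z":0,"yaw":0,"gripper":-0.7},{"x":0,"y":0,"z":0,"yaw":0,"gripper":-0.7},{"x":0,"y":0,"z":0,"yaw":0,"gripper":-0.7},{"x":0,"y":0,"z":0,"yaw":0,"gripper":-0.7},{"x":0,"y":0,"z":0,"yaw":0,"gripper":-0.7},{"x":0,"y":0,"z":0,"yaw":0,"gripper":-0.7},{"x":0,"y":0,"z":0,"yaw":0,"gripper":-0.7},{"x":0,"y":0,"z":0,"yaw":0,"gripper":-0.7},{"x":0,"y":0,"z":0,"yaw":0,"gripper":-0.7},{"x":0,"y":0,"z":0,"yaw":0,"gripper":-0.7},{"x":0,"y":0,"z":0,"yaw":0,"gripper":-0.7}]' 25
python3 -c "
from h import *
to(449.2,-313,265,-17)"
```

```text
time_s: 21.67
ee_pos: [448.6, -314.0, 104.6]
ee_rot: [179.9, -0.2, -17.0]
force: [0.1, 0.4, 0.2]
gripper_width: 59.5
time_s: 22.58
ee_pos: [448.0, -313.6, 103.1]
ee_rot: [180.0, -0.0, -17.0]
force: [-0.8, 0.2, 0.5]
gripper_width: 25.7
t22.6 pos [ 448.  -313.6  103.1] yaw -17.0 j6 71 w26 F [-0.8  0.2  0.5] | go x 0.10 y -0.09 z -16.19 (n 16.19) yaw -0.01
```

```bash
python3 -m inch '[{"x":0,"y":0,"z":-1,"yaw":0,"gripper":-0.7},{"x":0,"y":0,"z":-2,"yaw":0,"gripper":-0.7},{"x":0,"y":0,"z":-3,"yaw":0,"gripper":-0.7},{"x":0,"y":0,"z":-3.5,"yaw":0,"gripper":-0.7},{"x":0,"y":0,"z":-3.5,"yaw":0,"gripper":-0.7},{"x":0,"y":0,"z":-3.2,"yaw":0,"gripper":-0.7},{"x":-2,"y":-3,"z":0,"yaw":0,"gripper":-0.7},{"x":-2,"y":-3.3,"z":0,"yaw":0,"gripper":-0.7},{"x":0,"y":-3.5,"z":0,"yaw":0,"gripper":-0.7},{"x":0,"y":-3.5,"z":0,"yaw":0,"gripper":-0.7},{"x":0,"y":-3.5,"z":0,"yaw":0,"gripper":-0.7},{"x":0,"y":-3.5,"z":0,"yaw":0,"gripper":-0.7}]' 
python3 -m inch '[{"x":0,"y":-2,"z":0,"yaw":0,"gripper":-0.7},{"x":0,"y":-1.5,"z":0,"yaw":0,"gripper":-0.7},{"x":0,"y":0,"z":0,"yaw":0,"gripper":-0.7},{"x":0,"y":0,"z":0,"yaw":0,"gripper":-0.7},{"x":0,"y":0,"z":0,"yaw":0,"gripper":-0.7},{"x":0,"y":0,"z":0,"yaw":0,"gripper":-0.7},{"x":0,"y":0,"z":0,"yaw":0,"gripper":-0.7},{"x":0,"y":0,"z":0,"yaw":0,"gripper":-0.7},{"x":0,"y":0,"z":0,"yaw":0,"gripper":-0.7}]'
python3 - <<'E'
from h import *
f=grab('wrist','w7');s=grab('side','d7')
to(479.9,-73.2,205,-17)
c=np.zeros((600,800,3),np.uint8)
c[:400,:]=cv2.resize(f['pixels'][200:420,100:540,::-1],(800,400),interpolation=3)
p=proj(s,[479.9,-73.2,130])[0].astype(int); print(p)
c[400:,:400]=cv2.resize(s['pixels'][p[1]-50:p[1]+50,p[0]-100:p[0]+100,::-1],(400,200),interpolation=3)
cv2.imwrite('pics/m7.png',c)
E
```

```text
time_s: 23.58
ee_pos: [469.1, -106.1, 266.0]
ee_rot: [-180.0, -0.1, -17.1]
force: [0.4, 0.0, -1.1]
gripper_width: 25.4
time_s: 24.33
ee_pos: [479.4, -74.9, 265.2]
ee_rot: [180.0, -0.0, -17.1]
force: [-0.6, -0.0, -0.4]
gripper_width: 25.6
t24.4 pos [479.4 -74.6 265.1] yaw -17.1 j6 97 w26 F [ 0.1  0.1 -0.6] | go x 0.00 y -0.15 z 6.01 (n 6.02) yaw -0.02
[355 219]
```

View pics/m7.png

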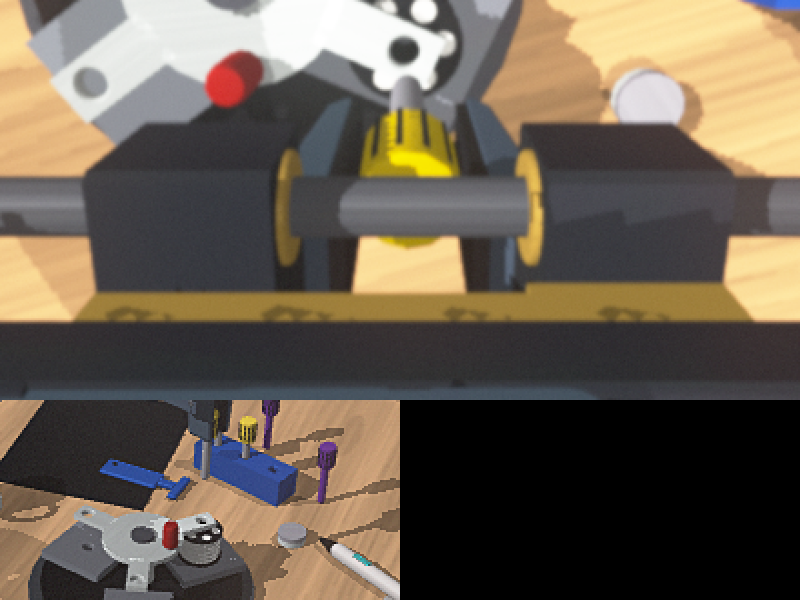

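White reel under arm B; the pin shank tip shows at (405,82), hole at (404,50) beyond it. Check the tip against the hole numerically.

```bash
python3 - <<'E'
from h import *
f=load('w7')
g=lambda p,z:ray(f,(100+(p[0]+.5)/1.818-.5,200+(p[1]+.5)/1.818-.5),z)[:2]
print('tip',g((405,89),174),'hole',g((404,50),100),'holeA',g((91,83),100),'handle',g((229,86),140))
print(proj(f,[[479.4,-74.6,174],[479.4,-74.6,168]]))
E
```

```text
tip [480.31793442 -73.95313372] hole [480.41320292 -73.0227744 ] holeA [510.83981299  83.90698383] handle [495.70642572   3.24869808]
[[323.80259352 249.66466666]
 [323.82056273 247.43731278]]
```

```bash
python3 -m inch '[{"x":0,"y":-0.1,"z":2,"yaw":0,"gripper":-0.7},{"x":0,"y":0,"z":2.5,"yaw":0,"gripper":-0.7},{"x":0,"y":0,"z":1.3,"yaw":0,"gripper":-0.7},{"x":0,"y":0,"z":0.5,"yaw":0,"gripper":-0.7},{"x":0,"y":0,"z":0,"yaw":0,"gripper":-0.7},{"x":0,"y":0,"z":0,"yaw":0,"gripper":-0.7},{"x":0,"y":0,"z":0.4,"yaw":0,"gripper":-0.7},{"x":0,"y":0,"z":0.4,"yaw":0,"gripper":-0.7},{"x":0,"y":0,"z":0.4,"yaw":0,"gripper":-0.7},{"x":0,"y":0,"z":0.4,"yaw":0,"gripper":-0.7},{"x":0,"y":0,"z":0.4,"yaw":0,"gripper":-0.7},{"x":0,"y":0,"z":0.4,"yaw":0,"gripper":-0.7}]'
python3 -m inch '[{"x":0,"y":0,"z":0,"yaw":0,"gripper":-0.7},{"x":0,"y":0,"z":0,"yaw":0,"gripper":-0.7},{"x":0,"y":0,"z":0,"yaw":0,"gripper":-0.7},{"x":0,"y":0,"z":0,"yaw":0,"gripper":-0.7}]'
```

```text
time_s: 25.43
ee_pos: [479.8, -73.3, 177.7]
ee_rot: [180.0, -0.0, -17.0]
force: [-0.0, 0.8, -0.0]
gripper_width: 25.5
time_s: 25.77
ee_pos: [480.0, -73.4, 178.4]
ee_rot: [-180.0, -0.0, -17.0]
force: [-0.3, 0.2, -0.7]
gripper_width: 25.5
```

```bash
python3 -m inch '[{"x":0,"y":0,"z":0.4,"yaw":0,"gripper":-0.7},{"x":0,"y":0,"z":0.4,"yaw":0,"gripper":-0.7},{"x":0,"y":0,"z":0.4,"yaw":0,"gripper":-0.7},{"x":0,"y":0,"z":0.4,"yaw":0,"gripper":-0.7},{"x":0,"y":0,"z":0.4,"yaw":0,"gripper":-0.7},{"x":0,"y":0,"z":0.4,"yaw":0,"gripper":-0.7},{"x":0,"y":0,"z":0.4,"yaw":0,"gripper":-0.7},{"x":0,"y":0,"z":0.3,"yaw":0,"gripper":-0.7},{"x":0,"y":0,"z":0.3,"yaw":0,"gripper":-0.7},{"x":0,"y":0,"z":0.3,"yaw":0,"gripper":-0.7},{"x":0,"y":0,"z":0.3,"yaw":0,"gripper":-0.7},{"x":0,"y":0,"z":0.2,"yaw":0,"gripper":-0.7}]'
python3 -m inch '[{"x":0,"y":0,"z":0.2,"yaw":0,"gripper":-0.7},{"x":0,"y":0,"z":0.2,"yaw":0,"gripper":-0.7},{"x":0,"y":0,"z":0.2,"yaw":0,"gripper":-0.7},{"x":0,"y":0,"z":0.2,"yaw":0,"gripper":-0.7},{"x":0,"y":0,"z":0.1,"yaw":0,"gripper":-0.7},{"x":0,"y":0,"z":0.1,"yaw":0,"gripper":-0.7},{"x":0,"y":0,"z":0,"yaw":0,"gripper":-0.7},{"x":0,"y":0,"z":0,"yaw":0,"gripper":-0.7},{"x":0,"y":0,"z":0,"yaw":0,"gripper":-0.7},{"x":0,"y":0,"z":0,"yaw":0,"gripper":-0.7},{"x":0,"y":0,"z":0,"yaw":0,"gripper":-0.7}]'
```

```text
time_s: 26.77
ee_pos: [479.7, -73.3, 135.8]
ee_rot: [180.0, 0.0, -17.0]
force: [-0.1, -0.7, -0.5]
gripper_width: 25.5
time_s: 27.68
ee_pos: [480.2, -73.6, 127.3]
ee_rot: [180.0, -0.1, -17.0]
force: [-1.6, -0.2, 6.7]
gripper_width: 25.4
```

```bash
python3 -m inch '[{"x":0,"y":0,"z":0,"yaw":0,"gripper":0.1},{"x":0,"y":0,"z":0,"yaw":0,"gripper":0.1},{"x":0,"y":0,"z":0,"yaw":0,"gripper":0.1},{"x":0,"y":0,"z":0,"yaw":0,"gripper":0.1},{"x":0,"y":0,"z":-1,"yaw":0,"gripper":0.1},{"x":0,"y":0,"z":-2,"yaw":0,"gripper":0.1},{"x":0,"y":0,"z":-3,"yaw":0,"gripper":0.1},{"x":0,"y":0,"z":-3,"yaw":0,"gripper":0.1},{"x":0,"y":0,"z":-1.8,"yaw":0,"gripper":0.1},{"x":0.2,"y":-3,"z":0,"yaw":0,"gripper":0.1},{"x":0.2,"y":-3.9,"z":0,"yaw":0,"gripper":0.1},{"x":0.2,"y":-3.9,"z":0,"yaw":0,"gripper":0.1}]'
python3 -m inch '[{"x":0.2,"y":-3.9,"z":0,"yaw":0,"gripper":1},{"x":0.2,"y":-3.9,"z":0,"yaw":0,"gripper":1},{"x":0.2,"y":-3.9,"z":0,"yaw":0,"gripper":1},{"x":0.1,"y":-3.9,"z":0,"yaw":0,"gripper":1},{"x":0,"y":-3.9,"z":0,"yaw":0,"gripper":1},{"x":0,"y":-1.4,"z":0,"yaw":-1,"gripper":1},{"x":0,"y":0,"z":0,"yaw":-1,"gripper":1},{"x":0,"y":0,"z":0,"yaw":-1,"gripper":1},{"x":0,"y":0,"z":0,"yaw":-1,"gripper":1},{"x":0,"y":0,"z":0,"yaw":-1,"gripper":1},{"x":0,"y":0,"z":0,"yaw":-1,"gripper":1},{"x":0,"y":0,"z":0,"yaw":-1,"gripper":1}]'
python3 -m inch '[{"x":0,"y":0,"z":0,"yaw":-1,"gripper":1},{"x":0,"y":0,"z":0,"yaw":-1,"gripper":1},{"x":0,"y":0,"z":0,"yaw":-1,"gripper":1},{"x":0,"y":0,"z":0,"yaw":-1,"gripper":1},{"x":0,"y":0,"z":0,"yaw":-1,"gripper":1},{"x":0,"y":0,"z":0,"yaw":-1,"gripper":1},{"x":0,"y":0,"z":0,"yaw":-1,"gripper":1},{"x":0,"y":0,"z":0,"yaw":-1,"gripper":1},{"x":0,"y":0,"z":0,"yaw":-1,"gripper":1},{"x":0,"y":0,"z":0,"yaw":-1,"gripper":1},{"x":0,"y":0,"z":0,"yaw":-1,"gripper":1},{"x":0,"y":0,"z":0,"yaw":-1,"gripper":1}]'>/dev/null
python3 -m inch '[{"x":0,"y":0,"z":0,"yaw":-1,"gripper":1},{"x":0,"y":0,"z":0,"yaw":-1,"gripper":1},{"x":0,"y":0,"z":0,"yaw":-1,"gripper":1},{"x":0,"y":0,"z":0,"yaw":-1,"gripper":1},{"x":0,"y":0,"z":0,"yaw":-1,"gripper":1},{"x":0,"y":0,"z":0,"yaw":-1,"gripper":1},{"x":0,"y":0,"z":0,"yaw":-0.15,"gripper":1},{"x":0,"y":0,"z":0,"yaw":0,"gripper":1},{"x":0,"y":0,"z":0,"yaw":0,"gripper":1},{"x":0,"y":0,"z":0,"yaw":0,"gripper":1},{"x":0,"y":0,"z":0,"yaw":0,"gripper":1},{"x":0,"y":0,"z":0,"yaw":0,"gripper":1}]'
python3 - <<'E'
from h import *
f=grab('wrist','w8'); s=grab('scene','s8')
to(585,226,235,108.7)
c=np.zeros((600,800,3),np.uint8)
c[:330]=cv2.resize(f['pixels'][0:264,:,::-1],(800,330),interpolation=3)
c[330:600,:540]=cv2.resize(s['pixels'][205:295,235:415,::-1],(540,270),interpolation=3)
cv2.imwrite('pics/m8.png',c)
E
```

```text
time_s: 28.68
ee_pos: [517.6, 28.8, 234.7]
ee_rot: [-180.0, -0.1, -17.2]
force: [1.4, -0.9, 0.5]
gripper_width: 50.0
time_s: 29.68
ee_pos: [585.1, 226.0, 233.6]
ee_rot: [180.0, 0.0, 18.2]
force: [-0.2, 0.2, 0.1]
gripper_width: 91.5
time_s: 31.68
ee_pos: [585.2, 225.9, 234.1]
ee_rot: [180.0, 0.0, 108.7]
force: [-0.0, -1.1, 0.1]
gripper_width: 91.5
t31.8 pos [585.1 225.9 234.1] yaw 108.7 j6 1 w92 F [ 0.1 -0.4 -0.4] | go x 0.01 y -0.01 z -0.09 (n 0.09) yaw -0.00
```

View pics/m8.png

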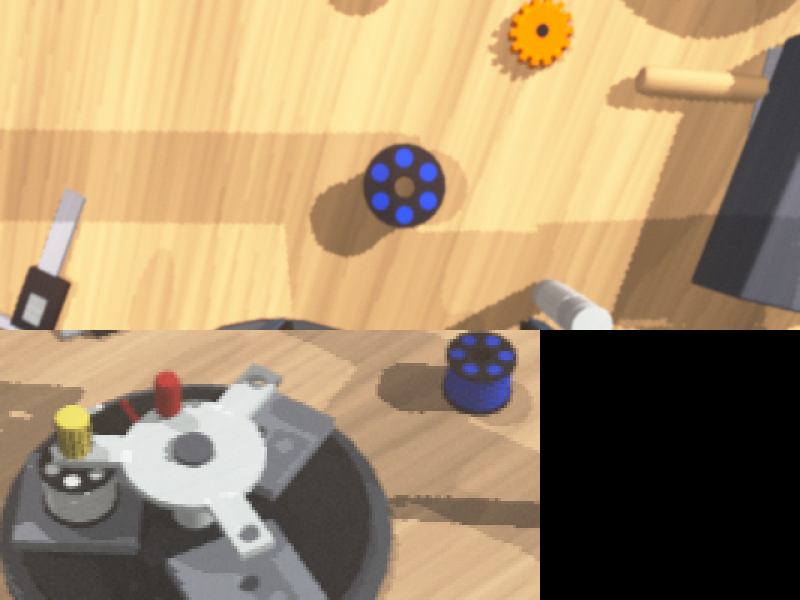

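White reel pinned at B, knob seated on the arm. Blue reel top at (404,186); 11 pictures viewed so far.

```bash
cat >> h.py <<'E'
def g125(f,p,z): return ray(f,((p[0]+.5)/1.25-.5,(p[1]+.5)/1.25-.5),z)[:2]
E
python3 - <<'E'
from h import *
f=load('w8'); p=f['pixels'][100:200,260:400].astype(int)
m=((p[...,2]>180)&(p[...,2]-p[...,0]>100)).astype(np.uint8)
n,l,st,c=cv2.connectedComponentsWithStats(m); P=[c[i]+(260,100) for i in range(1,n) if st[i,4]>40]; print(len(P)); q=np.mean(P,0)
w=ray(f,q,44)[:2]; print(q,w)
w=w-0.9*np.array([np.cos(np.radians(108.7)),np.sin(np.radians(108.7))]); to(*w,38.5,108.7)
E
```

```text
6
[322.94680847 148.7722495 ] [561.39757819 291.31971226]
t31.8 pos [585.1 225.9 234.1] yaw 108.7 j6 1 w92 F [ 0.1 -0.4 -0.4] | go x 6.87 y -0.15 z 19.56 (n 20.73) yaw -0.00
```

```bash
python3 -m inch '[{"x":3.4,"y":-0.1,"z":0,"yaw":0,"gripper":1},{"x":3.47,"y":-0.05,"z":0,"yaw":0,"gripper":1},{"x":0,"y":0,"z":4,"yaw":0,"gripper":1},{"x":0,"y":0,"z":4,"yaw":0,"gripper":1},{"x":0,"y":0,"z":4,"yaw":0,"gripper":1},{"x":0,"y":0,"z":4,"yaw":0,"gripper":1},{"x":0,"y":0,"z":2,"yaw":0,"gripper":1},{"x":0,"y":0,"z":1.5,"yaw":0,"gripper":1},{"x":0,"y":0,"z":0,"yaw":0,"gripper":1},{"x":0,"y":0,"z":0,"yaw":0,"gripper":1},{"x":0,"y":0,"z":0,"yaw":0,"gripper":1},{"x":0,"y":0,"z":0,"yaw":0,"gripper":1}]'
python3 -m inch '[{"x":0,"y":0,"z":0,"yaw":0,"gripper":0.1},{"x":0,"y":0,"z":0,"yaw":0,"gripper":0.1},{"x":0,"y":0,"z":0,"yaw":0,"gripper":0.1},{"x":0,"y":0,"z":0,"yaw":0,"gripper":0.1},{"x":0,"y":0,"z":0,"yaw":0,"gripper":0.1},{"x":0,"y":0,"z":0,"yaw":0,"gripper":0.1},{"x":0,"y":0,"z":0,"yaw":0,"gripper":0.1},{"x":0,"y":0,"z":0,"yaw":0,"gripper":0.1},{"x":0,"y":0,"z":0,"yaw":0,"gripper":0.1}]' 25
python3 -m inch '[{"x":0,"y":0,"z":-1,"yaw":0,"gripper":0.1},{"x":0,"y":0,"z":-3,"yaw":0,"gripper":0.1},{"x":0,"y":0,"z":-3,"yaw":0,"gripper":0.1},{"x":0,"y":0,"z":-3,"yaw":0,"gripper":0.1},{"x":0,"y":0,"z":-3,"yaw":0,"gripper":0.1},{"x":0,"y":0,"z":-3,"yaw":0,"gripper":0.1},{"x":-2.7,"y":-2.8,"z":0,"yaw":0,"gripper":0.1},{"x":-2.7,"y":-2.8,"z":0,"yaw":0,"gripper":0.1},{"x":-2.7,"y":-2.9,"z":0,"yaw":0,"gripper":0.1},{"x":-2.6,"y":-2.9,"z":0,"yaw":0,"gripper":0.1},{"x":0,"y":0,"z":0,"yaw":0,"gripper":0.1},{"x":0,"y":0,"z":0,"yaw":0,"gripper":0.1}]'
python3 -m inch '[{"x":0,"y":0,"z":0,"yaw":0,"gripper":0.1},{"x":0,"y":0,"z":0,"yaw":0,"gripper":0.1},{"x":0,"y":0,"z":0,"yaw":0,"gripper":0.1},{"x":0,"y":0,"z":0,"yaw":0,"gripper":0.1},{"x":0,"y":0,"z":0,"yaw":0,"gripper":0.1},{"x":0,"y":0,"z":0,"yaw":0,"gripper":0.1}]' > /dev/null
python3 -c "
from h import *
to(487.7,152.5,82.5,108.7)"
```

```text
time_s: 32.78
ee_pos: [562.8, 291.0, 40.9]
ee_rot: [179.8, -0.0, 108.7]
force: [0.1, 0.9, 0.4]
gripper_width: 91.0
time_s: 33.53
ee_pos: [561.8, 290.5, 39.3]
ee_rot: [180.0, 0.0, 108.7]
force: [-0.9, -0.4, 2.9]
gripper_width: 62.4
time_s: 34.53
ee_pos: [486.9, 151.2, 199.6]
ee_rot: [-180.0, -0.0, 108.6]
force: [0.8, -0.6, -2.6]
gripper_width: 62.1
t35.0 pos [488.2 153.1 198.9] yaw 108.7 j6 -3 w62 F [-1.  -0.6 -2. ] | go x -0.04 y -0.06 z 11.64 (n 11.64) yaw 0.01
```

```bash
python3 -m inch '[{"x":0,"y":-0.1,"z":3,"yaw":0,"gripper":0.1},{"x":0,"y":0,"z":3,"yaw":0,"gripper":0.1},{"x":0,"y":0,"z":3,"yaw":0,"gripper":0.1},{"x":0,"y":0,"z":1.5,"yaw":0,"gripper":0.1},{"x":0,"y":0,"z":0.7,"yaw":0,"gripper":0.1},{"x":0,"y":0,"z":0.37,"yaw":0,"gripper":0.1},{"x":0,"y":0,"z":0,"yaw":0,"gripper":0.1},{"x":0,"y":0,"z":0,"yaw":0,"gripper":0.1},{"x":0,"y":0,"z":0,"yaw":0,"gripper":0.1},{"x":0,"y":0,"z":0,"yaw":0,"gripper":0.1},{"x":0,"y":0,"z":0,"yaw":0,"gripper":0.1},{"x":0,"y":0,"z":0,"yaw":0,"gripper":0.1}]' >/dev/null
python3 -m inch '[{"x":0,"y":0,"z":0,"yaw":0,"gripper":0.1},{"x":0,"y":0,"z":0,"yaw":0,"gripper":0.1},{"x":0,"y":0,"z":0,"yaw":0,"gripper":0.1}]' > /dev/null
python3 -c "
from h import *
to(510.2,83.7,83.2,108.7)"
```

```text
t36.3 pos [487.1 152.3  83.5] yaw 108.7 j6 -3 w62 F [ 0.7 -0.2 -2.3] | go x -7.24 y -0.01 z 0.03 (n 7.24) yaw 0.00
```

```bash
python3 -m inch '[{"x":-0.3,"y":0,"z":0.03,"yaw":0,"gripper":0.1},{"x":-0.7,"y":0,"z":0,"yaw":0,"gripper":0.1},{"x":-0.9,"y":0,"z":0,"yaw":0,"gripper":0.1},{"x":-0.9,"y":0,"z":0,"yaw":0,"gripper":0.1},{"x":-0.9,"y":0,"z":0,"yaw":0,"gripper":0.1},{"x":-0.9,"y":0,"z":0,"yaw":0,"gripper":0.1},{"x":-0.9,"y":0,"z":0,"yaw":0,"gripper":0.1},{"x":-0.9,"y":0,"z":0,"yaw":0,"gripper":0.1},{"x":-0.6,"y":0,"z":0,"yaw":0,"gripper":0.1},{"x":-0.24,"y":0,"z":0,"yaw":0,"gripper":0.1},{"x":0,"y":0,"z":0,"yaw":0,"gripper":0.1},{"x":0,"y":0,"z":0,"yaw":0,"gripper":0.1}]'
python3 -m inch '[{"x":0,"y":0,"z":0,"yaw":0,"gripper":0.1},{"x":0,"y":0,"z":0,"yaw":0,"gripper":0.1},{"x":0,"y":0,"z":0,"yaw":0,"gripper":0.1},{"x":0,"y":0,"z":0,"yaw":0,"gripper":0.1},{"x":0,"y":0,"z":0,"yaw":0,"gripper":0.1}]' >/dev/null
python3 -c "
from h import *
to(510.2,83.7,79.2,108.7)"
```

```text
time_s: 37.28
ee_pos: [510.3, 83.7, 83.1]
ee_rot: [-180.0, -0.0, 108.7]
force: [-0.3, 0.6, -1.3]
gripper_width: 62.3
t37.7 pos [510.3  83.9  83.1] yaw 108.7 j6 -11 w62 F [ 0.4 -0.3 -1.4] | go x -0.02 y -0.01 z 0.39 (n 0.39) yaw 0.01
```

```bash
python3 -m inch '[{"x":0,"y":0,"z":0.2,"yaw":0,"gripper":0.1},{"x":0,"y":0,"z":0.19,"yaw":0,"gripper":0.1},{"x":0,"y":0,"z":0,"yaw":0,"gripper":0.1},{"x":0,"y":0,"z":0,"yaw":0,"gripper":0.1},{"x":0,"y":0,"z":0,"yaw":0,"gripper":0.1},{"x":0,"y":0,"z":0,"yaw":0,"gripper":0.1},{"x":0,"y":0,"z":0,"yaw":0,"gripper":0.9},{"x":0,"y":0,"z":0,"yaw":0,"gripper":0.9},{"x":0,"y":0,"z":0,"yaw":0,"gripper":0.9},{"x":0,"y":0,"z":0,"yaw":0,"gripper":0.9},{"x":0,"y":0,"z":0,"yaw":0,"gripper":0.9},{"x":0,"y":0,"z":0,"yaw":0,"gripper":0.9}]'
python3 -m inch '[{"x":0,"y":0,"z":-1,"yaw":0,"gripper":0.9},{"x":0,"y":0,"z":-2,"yaw":0,"gripper":0.9},{"x":0,"y":0,"z":-3,"yaw":0,"gripper":0.9},{"x":0,"y":0,"z":-3,"yaw":0,"gripper":0.9},{"x":0,"y":0,"z":-3,"yaw":0,"gripper":0.9},{"x":0,"y":0,"z":-3,"yaw":0,"gripper":0.9},{"x":0,"y":0,"z":-1,"yaw":-1,"gripper":0.9},{"x":0,"y":0,"z":0,"yaw":-1,"gripper":0.9},{"x":0,"y":0,"z":0,"yaw":-1,"gripper":0.9},{"x":0,"y":0,"z":0,"yaw":-1,"gripper":0.9},{"x":0,"y":0,"z":0,"yaw":-1,"gripper":0.9},{"x":0,"y":0,"z":0,"yaw":-1,"gripper":0.9}]'
python3 -m inch '[{"x":0,"y":0,"z":0,"yaw":-1,"gripper":0.9},{"x":0,"y":0,"z":0,"yaw":-1,"gripper":0.9},{"x":0,"y":0,"z":0,"yaw":-1,"gripper":0.9},{"x":0,"y":0,"z":0,"yaw":-1,"gripper":0.9},{"x":0,"y":0,"z":0,"yaw":-0.86,"gripper":0.9},{"x":-1,"y":-3.6,"z":0,"yaw":0,"gripper":0.3},{"x":-1,"y":-3.6,"z":0,"yaw":0,"gripper":0.3},{"x":-1,"y":-3.6,"z":0,"yaw":0,"gripper":0.3},{"x":-1,"y":-3.6,"z":0,"yaw":0,"gripper":0.3},{"x":-1,"y":-3.6,"z":0,"yaw":0,"gripper":0.3},{"x":-1,"y":-3.6,"z":0,"yaw":0,"gripper":0.3},{"x":-1,"y":-3.6,"z":0,"yaw":0,"gripper":0.3}]'
python3 -m inch '[{"x":-1,"y":-3.6,"z":0,"yaw":0,"gripper":0.3},{"x":-1,"y":-3.6,"z":0,"yaw":0,"gripper":0.3},{"x":-1,"y":-3.6,"z":0,"yaw":0,"gripper":0.3},{"x":-1.1,"y":-3.6,"z":0,"yaw":0,"gripper":0.3},{"x":0,"y":0,"z":0,"yaw":0,"gripper":0.3},{"x":0,"y":0,"z":0,"yaw":0,"gripper":0.3},{"x":0,"y":0,"z":0,"yaw":0,"gripper":0.3},{"x":0,"y":0,"z":0,"yaw":0,"gripper":0.3},{"x":0,"y":0,"z":0,"yaw":0,"gripper":0.3},{"x":0,"y":0,"z":0,"yaw":0,"gripper":0.3},{"x":0,"y":0,"z":0,"yaw":0,"gripper":0.3},{"x":0,"y":0,"z":0,"yaw":0,"gripper":0.3}]'
python3 -c "
from h import *
to(500.9,-329,103,163)"
```

```text
time_s: 38.7
ee_pos: [510.3, 83.7, 79.2]
ee_rot: [-180.0, 0.0, 108.7]
force: [0.1, -0.2, 0.1]
gripper_width: 86.7
time_s: 39.7
ee_pos: [510.2, 83.7, 240.1]
ee_rot: [180.0, 0.0, 138.9]
force: [0.7, -0.1, 0.8]
gripper_width: 86.8
time_s: 40.7
ee_pos: [503.2, -179.5, 240.2]
ee_rot: [-180.0, 0.1, 163.0]
force: [1.2, 0.6, 0.2]
gripper_width: 59.1
time_s: 41.7
ee_pos: [500.9, -326.8, 239.5]
ee_rot: [-180.0, 0.0, 163.1]
force: [-0.4, -0.6, 0.4]
gripper_width: 58.8
t41.7 pos [ 500.9 -326.8  239.5] yaw 163.1 j6 -107 w59 F [-0.4 -0.6  0.4] | go x -0.07 y -0.21 z 13.65 (n 13.65) yaw 0.01
```

```bash
python3 -m inch '[{"x":-0.05,"y":-0.2,"z":0,"yaw":0,"gripper":0.3},{"x":0,"y":0,"z":3,"yaw":0,"gripper":0.3},{"x":0,"y":0,"z":4,"yaw":0,"gripper":0.3},{"x":0,"y":0,"z":3.5,"yaw":0,"gripper":0.3},{"x":0,"y":0,"z":2,"yaw":0,"gripper":0.3},{"x":0,"y":0,"z":1.1,"yaw":0,"gripper":0.3},{"x":0,"y":0,"z":0,"yaw":0,"gripper":0.3},{"x":0,"y":0,"z":0,"yaw":0,"gripper":0.3},{"x":0,"y":0,"z":0,"yaw":0,"gripper":0.3},{"x":0,"y":0,"z":0,"yaw":0,"gripper":0.3},{"x":0,"y":0,"z":0,"yaw":0,"gripper":0.3}]'
python3 -m inch '[{"x":0,"y":0,"z":0,"yaw":0,"gripper":-0.7},{"x":0,"y":0,"z":0,"yaw":0,"gripper":-0.7},{"x":0,"y":0,"z":0,"yaw":0,"gripper":-0.7},{"x":0,"y":0,"z":0,"yaw":0,"gripper":-0.7},{"x":0,"y":0,"z":0,"yaw":0,"gripper":-0.7},{"x":0,"y":0,"z":0,"yaw":0,"gripper":-0.7},{"x":0,"y":0,"z":0,"yaw":0,"gripper":-0.7},{"x":0,"y":0,"z":0,"yaw":0,"gripper":-0.7},{"x":0,"y":0,"z":0,"yaw":0,"gripper":-0.7},{"x":0,"y":0,"z":0,"yaw":0,"gripper":-0.7},{"x":0,"y":0,"z":0,"yaw":0,"gripper":-0.7}]' 25
python3 -m inch '[{"x":0,"y":0,"z":-1,"yaw":0,"gripper":-0.7},{"x":0,"y":0,"z":-2,"yaw":0,"gripper":-0.7},{"x":0,"y":0,"z":-3,"yaw":0,"gripper":-0.7},{"x":0,"y":0,"z":-3.5,"yaw":0,"gripper":-0.7},{"x":0,"y":0,"z":-3.5,"yaw":0,"gripper":-0.7},{"x":0,"y":0,"z":-3.2,"yaw":0,"gripper":-0.7},{"x":1,"y":3.6,"z":0,"yaw":0,"gripper":-0.7},{"x":1,"y":3.6,"z":0,"yaw":0,"gripper":-0.7},{"x":1,"y":3.6,"z":0,"yaw":0,"gripper":-0.7},{"x":1,"y":3.6,"z":0,"yaw":0,"gripper":-0.7},{"x":1,"y":3.6,"z":0,"yaw":0,"gripper":-0.7},{"x":1,"y":3.6,"z":0,"yaw":0,"gripper":-0.7}]' 
python3 -m inch '[{"x":1,"y":3.6,"z":0,"yaw":0,"gripper":-0.7},{"x":1,"y":3.6,"z":0,"yaw":0,"gripper":-0.7},{"x":1,"y":3.6,"z":0,"yaw":0,"gripper":-0.7},{"x":1,"y":3.6,"z":0,"yaw":0,"gripper":-0.7},{"x":1,"y":3.6,"z":0,"yaw":0,"gripper":-0.7},{"x":0,"y":0,"z":0,"yaw":0,"gripper":-0.7},{"x":0,"y":0,"z":0,"yaw":0,"gripper":-0.7},{"x":0,"y":0,"z":0,"yaw":0,"gripper":-0.7},{"x":0,"y":0,"z":0,"yaw":0,"gripper":-0.7},{"x":0,"y":0,"z":0,"yaw":0,"gripper":-0.7},{"x":0,"y":0,"z":0,"yaw":0,"gripper":-0.7},{"x":0,"y":0,"z":0,"yaw":0,"gripper":-0.7}]'
python3 -c "
from h import *
to(510.2,83.7,127,163)"
```

```text
time_s: 42.62
ee_pos: [501.4, -330.1, 104.9]
ee_rot: [-179.9, 0.2, 163.0]
force: [0.5, -0.0, -0.6]
gripper_width: 58.9
time_s: 43.53
ee_pos: [500.6, -329.5, 103.2]
ee_rot: [-180.0, -0.0, 163.0]
force: [-1.2, -0.4, -0.4]
gripper_width: 25.7
time_s: 44.53
ee_pos: [505.8, -103.6, 266.0]
ee_rot: [180.0, 0.0, 163.0]
force: [-0.6, -0.4, 0.1]
gripper_width: 25.3
time_s: 45.53
ee_pos: [511.2, 80.4, 265.3]
ee_rot: [-180.0, 0.0, 162.9]
force: [-0.3, 0.1, -0.9]
gripper_width: 25.7
t45.5 pos [511.2  80.4 265.3] yaw 162.9 j6 -65 w26 F [-0.3  0.1 -0.9] | go x 0.19 y 0.28 z 13.83 (n 13.83) yaw -0.02
```

```bash
python3 -m inch '[{"x":0.19,"y":0.28,"z":2,"yaw":0,"gripper":-0.7},{"x":0,"y":0,"z":2.5,"yaw":0,"gripper":-0.7},{"x":0,"y":0,"z":1.3,"yaw":0,"gripper":-0.7},{"x":0,"y":0,"z":0.3,"yaw":0,"gripper":-0.7},{"x":0,"y":0,"z":0,"yaw":0,"gripper":-0.7},{"x":0,"y":0,"z":0,"yaw":0,"gripper":-0.7},{"x":0,"y":0,"z":0,"yaw":0,"gripper":-0.7},{"x":0,"y":0,"z":0,"yaw":0,"gripper":-0.7},{"x":0,"y":0,"z":0,"yaw":0,"gripper":-0.7},{"x":0,"y":0,"z":0,"yaw":0,"gripper":-0.7},{"x":0,"y":0,"z":0,"yaw":0,"gripper":-0.7},{"x":0,"y":0,"z":0,"yaw":0,"gripper":-0.7}]'
python3 - <<'E'
from h import *
f=grab('wrist','w9'); to(510.2,83.7,127,163)
crop(f,'w9c',200,120,260,150,3)
E
```

```text
time_s: 46.53
ee_pos: [510.2, 84.6, 204.4]
ee_rot: [180.0, 0.0, 163.0]
force: [0.5, 0.4, -0.2]
gripper_width: 25.0
t46.6 pos [510.2  84.6 204.3] yaw 163.0 j6 -65 w26 F [ 0.  -0.7 -0.4] | go x -0.03 y -0.09 z 7.73 (n 7.73) yaw 0.00
```

View pics/w9c.png

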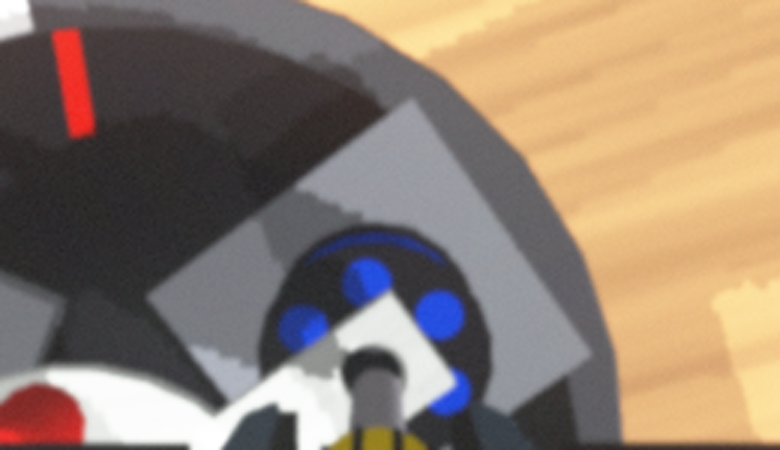

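```bash
python3 - <<'E'
from h import *
f=load('w9')
g=lambda p,z:ray(f,(200+(p[0]+.5)/3-.5,120+(p[1]+.5)/3-.5),z)[:2]
print('hole',g((374,371),100),'tip',g((376,388),113.3))
q=proj(f,[[510.2,84.6,113.3],[510.2,84.6,107.3],[510.2,83.7,100]]);print((q-[200,120]+.5)*3-.5)
E
```

```text
hole [509.20892553  84.42903477] tip [510.00018508  84.6854317 ]
[[375.90124534 388.88231769]
 [375.86687307 382.21461781]
 [372.36046046 375.5255269 ]]
```

```bash
python3 -m inch '[{"x":0.04,"y":-0.05,"z":0.4,"yaw":0,"gripper":-0.7},{"x":0,"y":0,"z":0.4,"yaw":0,"gripper":-0.7},{"x":0,"y":0,"z":0.4,"yaw":0,"gripper":-0.7},{"x":0,"y":0,"z":0.4,"yaw":0,"gripper":-0.7},{"x":0,"y":0,"z":0.4,"yaw":0,"gripper":-0.7},{"x":0,"y":0,"z":0.4,"yaw":0,"gripper":-0.7},{"x":0,"y":0,"z":0,"yaw":0,"gripper":-0.7},{"x":0,"y":0,"z":0,"yaw":0,"gripper":-0.7},{"x":0,"y":0,"z":0,"yaw":0,"gripper":-0.7}]'
python3 -m inch '[{"x":0,"y":0,"z":0.4,"yaw":0,"gripper":-0.7},{"x":0,"y":0,"z":0.4,"yaw":0,"gripper":-0.7},{"x":0,"y":0,"z":0.4,"yaw":0,"gripper":-0.7},{"x":0,"y":0,"z":0.4,"yaw":0,"gripper":-0.7},{"x":0,"y":0,"z":0.4,"yaw":0,"gripper":-0.7},{"x":0,"y":0,"z":0.4,"yaw":0,"gripper":-0.7},{"x":0,"y":0,"z":0.4,"yaw":0,"gripper":-0.7},{"x":0,"y":0,"z":0.4,"yaw":0,"gripper":-0.7},{"x":0,"y":0,"z":0.4,"yaw":0,"gripper":-0.7},{"x":0,"y":0,"z":0.3,"yaw":0,"gripper":-0.7}]'
python3 -m inch '[{"x":0,"y":0,"z":0.3,"yaw":0,"gripper":-0.7},{"x":0,"y":0,"z":0.3,"yaw":0,"gripper":-0.7},{"x":0,"y":0,"z":0.3,"yaw":0,"gripper":-0.7},{"x":0,"y":0,"z":0.2,"yaw":0,"gripper":-0.7},{"x":0,"y":0,"z":0.2,"yaw":0,"gripper":-0.7},{"x":0,"y":0,"z":0.1,"yaw":0,"gripper":-0.7},{"x":0,"y":0,"z":0,"yaw":0,"gripper":-0.7},{"x":0,"y":0,"z":0,"yaw":0,"gripper":-0.7},{"x":0,"y":0,"z":0,"yaw":0,"gripper":-0.7},{"x":0,"y":0,"z":0,"yaw":0,"gripper":-0.7},{"x":0,"y":0,"z":0,"yaw":0,"gripper":-0.7},{"x":0,"y":0,"z":0,"yaw":0,"gripper":-0.7}]'
```

```text
time_s: 47.33
ee_pos: [509.8, 84.2, 180.3]
ee_rot: [180.0, 0.0, 163.0]
force: [0.1, 0.6, -1.1]
gripper_width: 25.1
time_s: 48.17
ee_pos: [509.5, 84.2, 140.7]
ee_rot: [-180.0, -0.0, 163.0]
force: [-0.4, -0.4, -1.4]
gripper_width: 25.2
time_s: 49.17
ee_pos: [509.7, 84.2, 127.4]
ee_rot: [180.0, 0.0, 163.0]
force: [-1.2, 0.7, 2.5]
gripper_width: 25.2
```

```bash
python3 -m inch '[{"x":0,"y":0,"z":0,"yaw":0,"gripper":0.1},{"x":0,"y":0,"z":0,"yaw":0,"gripper":0.1},{"x":0,"y":0,"z":0,"yaw":0,"gripper":0.1},{"x":0,"y":0,"z":0,"yaw":0,"gripper":0.1},{"x":0,"y":0,"z":-1,"yaw":0,"gripper":0.1},{"x":0,"y":0,"z":-2,"yaw":0,"gripper":0.1},{"x":0,"y":0,"z":-3,"yaw":0,"gripper":0.1},{"x":0,"y":0,"z":-3,"yaw":0,"gripper":0.1},{"x":0,"y":0,"z":-1.8,"yaw":-1,"gripper":0.1},{"x":0,"y":0,"z":0,"yaw":-0.14,"gripper":1},{"x":0,"y":3.9,"z":0,"yaw":0,"gripper":1},{"x":0,"y":3.9,"z":0,"yaw":0,"gripper":1}]'
python3 -m inch '[{"x":0,"y":4,"z":0,"yaw":0,"gripper":1},{"x":0,"y":4,"z":0,"yaw":0,"gripper":1},{"x":0,"y":4,"z":0,"yaw":0,"gripper":1},{"x":0,"y":4,"z":0,"yaw":0,"gripper":1},{"x":0,"y":4,"z":0,"yaw":0,"gripper":1},{"x":0,"y":4,"z":0,"yaw":0,"gripper":1},{"x":0,"y":4,"z":0,"yaw":0,"gripper":1},{"x":0,"y":0,"z":0,"yaw":0,"gripper":1},{"x":0,"y":0,"z":0,"yaw":0,"gripper":1},{"x":0,"y":0,"z":0,"yaw":0,"gripper":1},{"x":0,"y":0,"z":0,"yaw":0,"gripper":1},{"x":0,"y":0,"z":0,"yaw":0,"gripper":1}]'
python3 -m inch '[{"x":0,"y":0,"z":0,"yaw":0,"gripper":1},{"x":0,"y":0,"z":0,"yaw":0,"gripper":1},{"x":0,"y":0,"z":0,"yaw":0,"gripper":1}]' >/dev/null
python3 - <<'E'
from h import *
f=grab('wrist','w10'); s=grab('scene','s10')
to(583,438,235,168.7)
p=f['pixels'][:260].astype(int)
m=((p[...,0]>200)&(p[...,2]<60)).astype(np.uint8)
n,l,st,c=cv2.connectedComponentsWithStats(m); 
for i in range(1,n):
    if st[i,4]>30: print(c[i].round(1),st[i,4],ray(f,c[i],44)[:2].round(1))
c=np.zeros((600,800,3),np.uint8)
c[:330]=cv2.resize(f['pixels'][0:264,:,::-1],(800,330),interpolation=3)
c[330:600,:540]=cv2.resize(s['pixels'][205:295,235:415,::-1],(540,270),interpolation=3)
cv2.imwrite('pics/m10.png',c)
E
```

```text
time_s: 50.17
ee_pos: [524.9, 160.1, 235.8]
ee_rot: [180.0, 0.1, 168.4]
force: [0.4, -0.2, -0.4]
gripper_width: 67.1
time_s: 51.17
ee_pos: [579.8, 433.8, 235.7]
ee_rot: [-180.0, 0.0, 168.6]
force: [-1.2, -0.8, -0.4]
gripper_width: 91.0
t51.5 pos [579.8 435.  235.5] yaw 168.7 j6 -43 w91 F [ 0.   0.6 -0.4] | go x -0.25 y 0.36 z 0.05 (n 0.44) yaw -0.00
[380.   20.7] 840 [415.8 516.2]
[473.5   5.8] 359 [420.3 596.5]
[340.2 128.2] 169 [496.3 465.9]
[362.5 127.7] 169 [499.9 486.2]
[373.4 147.3] 164 [519.2 493.2]
[329.5 148.5] 160 [512.2 452.7]
[340.8 167.6] 153 [531.5 459.8]
[362.5 167. ] 155 [535.  480.1]
[330.1 248. ] 792 [607.1 434.6]
```

View pics/m10.png

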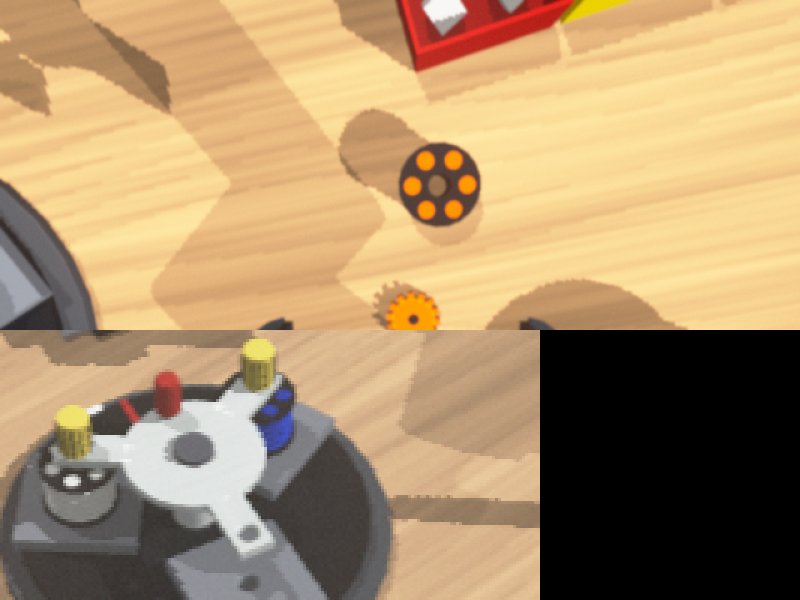

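Both reels pinned at A and B. The orange reel was knocked about 2 cm; it is now at (440,184) in the picture, its box and the gear clear of it.

```bash
python3 -m inch '[{"x":3.5,"y":1.25,"z":0,"yaw":0,"gripper":1},{"x":3.45,"y":1.22,"z":0,"yaw":0,"gripper":1},{"x":0,"y":0,"z":4,"yaw":0,"gripper":1},{"x":0,"y":0,"z":4,"yaw":0,"gripper":1},{"x":0,"y":0,"z":4,"yaw":0,"gripper":1},{"x":0,"y":0,"z":4,"yaw":0,"gripper":1},{"x":0,"y":0,"z":2.3,"yaw":0,"gripper":1},{"x":0,"y":0,"z":1.35,"yaw":0,"gripper":1},{"x":0,"y":0,"z":0,"yaw":0,"gripper":1},{"x":0,"y":0,"z":0,"yaw":0,"gripper":1},{"x":0,"y":0,"z":0,"yaw":0,"gripper":1},{"x":0,"y":0,"z":0,"yaw":0,"gripper":1}]'
python3 -m inch '[{"x":0,"y":0,"z":0,"yaw":0,"gripper":1},{"x":0,"y":0,"z":0,"yaw":0,"gripper":1},{"x":0,"y":0,"z":0,"yaw":0,"gripper":0.1},{"x":0,"y":0,"z":0,"yaw":0,"gripper":0.1},{"x":0,"y":0,"z":0,"yaw":0,"gripper":0.1},{"x":0,"y":0,"z":0,"yaw":0,"gripper":0.1},{"x":0,"y":0,"z":0,"yaw":0,"gripper":0.1},{"x":0,"y":0,"z":0,"yaw":0,"gripper":0.1},{"x":0,"y":0,"z":0,"yaw":0,"gripper":0.1},{"x":0,"y":0,"z":0,"yaw":0,"gripper":0.1},{"x":0,"y":0,"z":0,"yaw":0,"gripper":0.1}]' 25
python3 -m inch '[{"x":0,"y":0,"z":-1,"yaw":0,"gripper":0.1},{"x":0,"y":0,"z":-3,"yaw":0,"gripper":0.1},{"x":0,"y":0,"z":-4,"yaw":0,"gripper":0.1},{"x":0,"y":0,"z":-4,"yaw":0,"gripper":0.1},{"x":0,"y":0,"z":-4,"yaw":0,"gripper":0.1},{"x":0,"y":0,"z":-3.5,"yaw":0,"gripper":0.1},{"x":-2,"y":-3.3,"z":0,"yaw":0,"gripper":0.1},{"x":-2,"y":-3.3,"z":0,"yaw":0,"gripper":0.1},{"x":-2,"y":-3.3,"z":0,"yaw":0,"gripper":0.1},{"x":-2,"y":-3.3,"z":0,"yaw":0,"gripper":0.1},{"x":-2,"y":-3.3,"z":0,"yaw":0,"gripper":0.1},{"x":-2,"y":-3.3,"z":0,"yaw":0,"gripper":0.1}]'
python3 -m inch '[{"x":-2,"y":-3.3,"z":0,"yaw":0,"gripper":0.1},{"x":-2,"y":-3.3,"z":0,"yaw":0,"gripper":0.1},{"x":-2,"y":-3.3,"z":0,"yaw":0,"gripper":0.1},{"x":-2,"y":-3.3,"z":0,"yaw":0,"gripper":0.1},{"x":-2,"y":-3.3,"z":0,"yaw":0,"gripper":0.1},{"x":-2,"y":-3.3,"z":0,"yaw":0,"gripper":0.1},{"x":-2.1,"y":-3.3,"z":0,"yaw":0,"gripper":0.1},{"x":-2,"y":-3.3,"z":0,"yaw":0,"gripper":0.1},{"x":0,"y":0,"z":0,"yaw":0,"gripper":0.1},{"x":0,"y":0,"z":0,"yaw":0,"gripper":0.1},{"x":0,"y":0,"z":0,"yaw":0,"gripper":0.1},{"x":0,"y":0,"z":0,"yaw":0,"gripper":0.1}]'
python3 -m inch '[{"x":0,"y":0,"z":0,"yaw":0,"gripper":0.1},{"x":0,"y":0,"z":0,"yaw":0,"gripper":0.1},{"x":0,"y":0,"z":0,"yaw":0,"gripper":0.1},{"x":0,"y":0,"z":0,"yaw":0,"gripper":0.1},{"x":0,"y":0,"z":0,"yaw":0,"gripper":0.1},{"x":0,"y":0,"z":0,"yaw":0,"gripper":0.1}]' >/dev/null
python3 - <<'E'
from h import *
f=grab('wrist','w11');to(701.8,-36,83.2,168.7)
crop(f,'w11c',60,0,520,390,1.5)
E
```

```text
time_s: 52.52
ee_pos: [517.4, 473.9, 40.8]
ee_rot: [179.8, 0.1, 168.7]
force: [-0.8, 0.8, 0.4]
gripper_width: 91.5
time_s: 53.43
ee_pos: [516.5, 473.1, 38.7]
ee_rot: [-180.0, 0.0, 168.7]
force: [0.6, 0.2, -0.2]
gripper_width: 62.1
time_s: 54.43
ee_pos: [595.4, 253.6, 234.4]
ee_rot: [-180.0, 0.0, 168.7]
force: [0.1, 0.2, -1.3]
gripper_width: 62.1
time_s: 55.43
ee_pos: [701.1, -33.7, 234.0]
ee_rot: [180.0, -0.0, 168.8]
force: [-0.5, 0.3, -1.7]
gripper_width: 62.0
t56.0 pos [701.5 -34.9 233.7] yaw 168.7 j6 -82 w62 F [-0.4 -0.7 -0.6] | go x -0.05 y -0.11 z 15.05 (n 15.05) yaw 0.00
```

View pics/w11c.png

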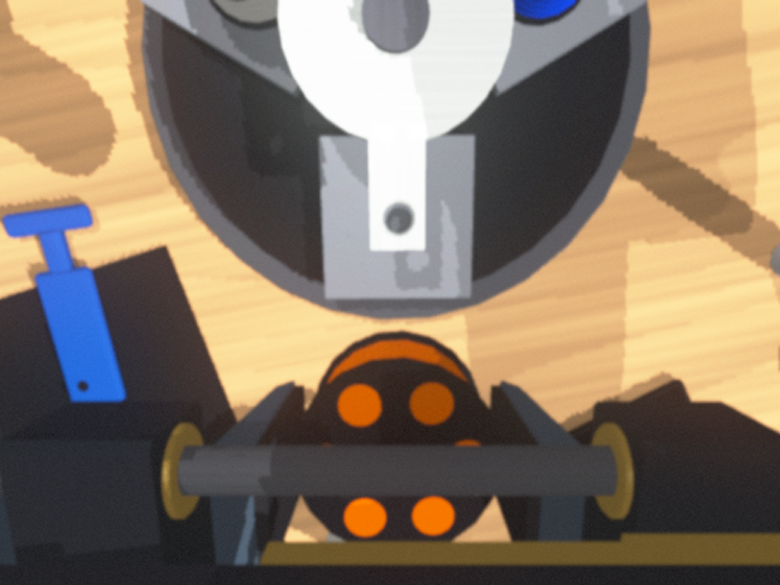

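Orange reel held; arm C dead ahead with its hole at (399,218), pad square to the tool. 14 pictures viewed.

```bash
python3 - <<'E'
from h import *
f=load('w11'); w=ray(f,(60+399.5/1.5-.5,218.5/1.5-.5),100)[:2]; print(w, w-.9*np.array([-.98,.196])); to(*w,83.2,168.7)
E
```

```text
[630.93483831 -19.97952966] [631.81683831 -20.15592966]
t56.0 pos [701.5 -34.9 233.7] yaw 168.7 j6 -82 w62 F [-0.4 -0.7 -0.6] | go x 7.21 y 0.08 z 15.05 (n 16.69) yaw 0.00
```

```bash
python3 -m inch '[{"x":0,"y":0,"z":3,"yaw":0,"gripper":0.1},{"x":0,"y":0,"z":3,"yaw":0,"gripper":0.1},{"x":0,"y":0,"z":3,"yaw":0,"gripper":0.1},{"x":0,"y":0,"z":3,"yaw":0,"gripper":0.1},{"x":0,"y":0,"z":2,"yaw":0,"gripper":0.1},{"x":0,"y":0,"z":0.8,"yaw":0,"gripper":0.1},{"x":0,"y":0,"z":0.25,"yaw":0,"gripper":0.1},{"x":0,"y":0,"z":0,"yaw":0,"gripper":0.1},{"x":0,"y":0,"z":0,"yaw":0,"gripper":0.1},{"x":0,"y":0,"z":0,"yaw":0,"gripper":0.1},{"x":0,"y":0,"z":0,"yaw":0,"gripper":0.1},{"x":0,"y":0,"z":0,"yaw":0,"gripper":0.1}]' >/dev/null
python3 -m inch '[{"x":0,"y":0,"z":0,"yaw":0,"gripper":0.1},{"x":0,"y":0,"z":0,"yaw":0,"gripper":0.1},{"x":0,"y":0,"z":0,"yaw":0,"gripper":0.1}]' >/dev/null
python3 -c "
from h import *
to(631.2,-20.8,82.8,168.7)"
```

```text
t57.2 pos [701.5 -35.   83.4] yaw 168.7 j6 -82 w62 F [-0.3 -0.8 -1.7] | go x 7.17 y 0.01 z 0.06 (n 7.17) yaw 0.00
```

```bash
python3 -m inch '[{"x":0.3,"y":0,"z":0.05,"yaw":0,"gripper":0.1},{"x":0.7,"y":0,"z":0,"yaw":0,"gripper":0.1},{"x":0.9,"y":0,"z":0,"yaw":0,"gripper":0.1},{"x":0.9,"y":0,"z":0,"yaw":0,"gripper":0.1},{"x":0.9,"y":0,"z":0,"yaw":0,"gripper":0.1},{"x":0.9,"y":0,"z":0,"yaw":0,"gripper":0.1},{"x":0.9,"y":0,"z":0,"yaw":0,"gripper":0.1},{"x":0.9,"y":0,"z":0,"yaw":0,"gripper":0.1},{"x":0.6,"y":0,"z":0,"yaw":0,"gripper":0.1},{"x":0.17,"y":0,"z":0,"yaw":0,"gripper":0.1},{"x":0,"y":0,"z":0,"yaw":0,"gripper":0.1},{"x":0,"y":0,"z":0,"yaw":0,"gripper":0.1}]'
python3 -m inch '[{"x":0,"y":0,"z":0,"yaw":0,"gripper":0.1},{"x":0,"y":0,"z":0,"yaw":0,"gripper":0.1},{"x":0,"y":0,"z":0,"yaw":0,"gripper":0.1},{"x":0,"y":0,"z":0,"yaw":0,"gripper":0.1},{"x":0,"y":0,"z":0,"yaw":0,"gripper":0.1}]' >/dev/null
python3 -c "
from h import *
to(631.2,-20.8,78.7,168.7)"
```

```text
time_s: 58.23
ee_pos: [631.6, -21.0, 82.9]
ee_rot: [-180.0, 0.1, 168.7]
force: [-1.1, 0.6, -1.2]
gripper_width: 62.3
t58.6 pos [631.3 -21.   82.7] yaw 168.7 j6 -82 w62 F [ 0.3 -0.  -1. ] | go x 0.01 y 0.02 z 0.40 (n 0.40) yaw -0.00
```

```bash
python3 -m inch '[{"x":0,"y":0,"z":0.2,"yaw":0,"gripper":0.1},{"x":0,"y":0,"z":0.2,"yaw":0,"gripper":0.1},{"x":0,"y":0,"z":0,"yaw":0,"gripper":0.1},{"x":0,"y":0,"z":0,"yaw":0,"gripper":0.1},{"x":0,"y":0,"z":0,"yaw":0,"gripper":0.1},{"x":0,"y":0,"z":0,"yaw":0,"gripper":0.1},{"x":0,"y":0,"z":0,"yaw":0,"gripper":0.9},{"x":0,"y":0,"z":0,"yaw":0,"gripper":0.9},{"x":0,"y":0,"z":0,"yaw":0,"gripper":0.9},{"x":0,"y":0,"z":0,"yaw":0,"gripper":0.9},{"x":0,"y":0,"z":0,"yaw":0,"gripper":0.9},{"x":0,"y":0,"z":0,"yaw":0,"gripper":0.9}]'
python3 -m inch '[{"x":0,"y":0,"z":-1,"yaw":0,"gripper":0.9},{"x":0,"y":0,"z":-2,"yaw":0,"gripper":0.9},{"x":0,"y":0,"z":-3,"yaw":0,"gripper":0.9},{"x":0,"y":0,"z":-3,"yaw":0,"gripper":0.9},{"x":0,"y":0,"z":-3,"yaw":0,"gripper":0.9},{"x":0,"y":0,"z":-3,"yaw":0,"gripper":0.9},{"x":0,"y":0,"z":-1,"yaw":1,"gripper":0.9},{"x":0,"y":0,"z":0,"yaw":0.14,"gripper":0.3},{"x":-0.2,"y":-3.7,"z":0,"yaw":0,"gripper":0.3},{"x":-0.2,"y":-3.7,"z":0,"yaw":0,"gripper":0.3},{"x":-0.2,"y":-3.7,"z":0,"yaw":0,"gripper":0.3},{"x":-0.2,"y":-3.7,"z":0,"yaw":0,"gripper":0.3}]'
python3 -m inch '[{"x":-0.2,"y":-3.7,"z":0,"yaw":0,"gripper":0.3},{"x":-0.2,"y":-3.7,"z":0,"yaw":0,"gripper":0.3},{"x":-0.2,"y":-3.7,"z":0,"yaw":0,"gripper":0.3},{"x":-0.3,"y":-3.7,"z":0,"yaw":0,"gripper":0.3},{"x":-0.3,"y":-3.7,"z":0,"yaw":0,"gripper":0.3},{"x":0,"y":0,"z":0,"yaw":0,"gripper":0.3},{"x":0,"y":0,"z":0,"yaw":0,"gripper":0.3},{"x":0,"y":0,"z":0,"yaw":0,"gripper":0.3},{"x":0,"y":0,"z":0,"yaw":0,"gripper":0.3},{"x":0,"y":0,"z":0,"yaw":0,"gripper":0.3},{"x":0,"y":0,"z":0,"yaw":0,"gripper":0.3},{"x":0,"y":0,"z":0,"yaw":0,"gripper":0.3}]'
python3 -m inch '[{"x":0,"y":0,"z":0,"yaw":0,"gripper":0.3},{"x":0,"y":0,"z":0,"yaw":0,"gripper":0.3}]' >/dev/null
python3 -c "
from h import *
to(553.4,-345.4,103,163)"
```

```text
time_s: 59.65
ee_pos: [631.2, -20.9, 78.8]
ee_rot: [-180.0, 0.0, 168.7]
force: [0.4, 0.4, -0.1]
gripper_width: 86.7
time_s: 60.65
ee_pos: [594.4, -165.8, 237.6]
ee_rot: [-180.0, -0.1, 163.2]
force: [1.3, -0.1, 0.3]
gripper_width: 59.7
time_s: 61.65
ee_pos: [553.3, -344.3, 238.9]
ee_rot: [-180.0, 0.0, 163.1]
force: [-0.1, -0.3, 0.2]
gripper_width: 59.1
t61.8 pos [ 553.1 -344.8  238.9] yaw 163.0 j6 -106 w60 F [0.4 0.4 0.1] | go x -0.04 y -0.05 z 13.59 (n 13.59) yaw 0.01
```

```bash
python3 -m inch '[{"x":-0.04,"y":-0.05,"z":2.5,"yaw":0,"gripper":0.3},{"x":0,"y":0,"z":3.5,"yaw":0,"gripper":0.3},{"x":0,"y":0,"z":3.5,"yaw":0,"gripper":0.3},{"x":0,"y":0,"z":2.5,"yaw":0,"gripper":0.3},{"x":0,"y":0,"z":1.1,"yaw":0,"gripper":0.3},{"x":0,"y":0,"z":0.45,"yaw":0,"gripper":0.3},{"x":0,"y":0,"z":0,"yaw":0,"gripper":0.3},{"x":0,"y":0,"z":0,"yaw":0,"gripper":0.3},{"x":0,"y":0,"z":0,"yaw":0,"gripper":0.3},{"x":0,"y":0,"z":0,"yaw":0,"gripper":0.3},{"x":0,"y":0,"z":0,"yaw":0,"gripper":0.3}]'
python3 -m inch '[{"x":0,"y":0,"z":0,"yaw":0,"gripper":-0.7},{"x":0,"y":0,"z":0,"yaw":0,"gripper":-0.7},{"x":0,"y":0,"z":0,"yaw":0,"gripper":-0.7},{"x":0,"y":0,"z":0,"yaw":0,"gripper":-0.7},{"x":0,"y":0,"z":0,"yaw":0,"gripper":-0.7},{"x":0,"y":0,"z":0,"yaw":0,"gripper":-0.7},{"x":0,"y":0,"z":0,"yaw":0,"gripper":-0.7},{"x":0,"y":0,"z":0,"yaw":0,"gripper":-0.7},{"x":0,"y":0,"z":0,"yaw":0,"gripper":-0.7},{"x":0,"y":0,"z":0,"yaw":0,"gripper":-0.7},{"x":0,"y":0,"z":0,"yaw":0,"gripper":-0.7}]' 25
python3 -m inch '[{"x":0,"y":0,"z":-1,"yaw":0,"gripper":-0.7},{"x":0,"y":0,"z":-2,"yaw":0,"gripper":-0.7},{"x":0,"y":0,"z":-3,"yaw":0,"gripper":-0.7},{"x":0,"y":0,"z":-3.5,"yaw":0,"gripper":-0.7},{"x":0,"y":0,"z":-3.5,"yaw":0,"gripper":-0.7},{"x":0,"y":0,"z":-3.2,"yaw":0,"gripper":-0.7},{"x":0.2,"y":3.7,"z":0,"yaw":0,"gripper":-0.7},{"x":0.2,"y":3.7,"z":0,"yaw":0,"gripper":-0.7},{"x":0.2,"y":3.7,"z":0,"yaw":0,"gripper":-0.7},{"x":0.2,"y":3.7,"z":0,"yaw":0,"gripper":-0.7},{"x":0.2,"y":3.7,"z":0,"yaw":0,"gripper":-0.7},{"x":0.2,"y":3.7,"z":0,"yaw":0,"gripper":-0.7}]' 
python3 -m inch '[{"x":0.3,"y":3.7,"z":0,"yaw":0,"gripper":-0.7},{"x":0.3,"y":3.7,"z":0,"yaw":0,"gripper":-0.7},{"x":0.3,"y":3.7,"z":0,"yaw":0,"gripper":-0.7},{"x":0,"y":0,"z":0,"yaw":0,"gripper":-0.7},{"x":0,"y":0,"z":0,"yaw":0,"gripper":-0.7},{"x":0,"y":0,"z":0,"yaw":0,"gripper":-0.7},{"x":0,"y":0,"z":0,"yaw":0,"gripper":-0.7},{"x":0,"y":0,"z":0,"yaw":0,"gripper":-0.7},{"x":0,"y":0,"z":0,"yaw":0,"gripper":-0.7},{"x":0,"y":0,"z":0,"yaw":0,"gripper":-0.7},{"x":0,"y":0,"z":0,"yaw":0,"gripper":-0.7},{"x":0,"y":0,"z":0,"yaw":0,"gripper":-0.7}]'
python3 -c "
from h import *
to(631.2,-20.8,204,163)"
```

```text
time_s: 62.73
ee_pos: [553.8, -346.2, 104.7]
ee_rot: [-180.0, 0.1, 163.0]
force: [0.1, -0.2, 0.2]
gripper_width: 59.2
time_s: 63.65
ee_pos: [553.2, -345.9, 103.2]
ee_rot: [-180.0, 0.0, 163.0]
force: [0.8, -0.6, 0.9]
gripper_width: 25.6
time_s: 64.65
ee_pos: [606.6, -128.2, 266.1]
ee_rot: [180.0, 0.0, 163.0]
force: [0.3, 0.0, -0.9]
gripper_width: 25.3
time_s: 65.65
ee_pos: [630.4, -21.6, 265.3]
ee_rot: [-180.0, 0.0, 163.0]
force: [0.3, 0.2, -0.7]
gripper_width: 25.5
t65.7 pos [630.4 -21.6 265.3] yaw 163.0 j6 -76 w26 F [ 0.3  0.2 -0.7] | go x -0.05 y 0.10 z 6.13 (n 6.13) yaw -0.01
```

```bash
python3 -m inch '[{"x":-0.05,"y":0.1,"z":2,"yaw":0,"gripper":-0.7},{"x":0,"y":0,"z":2.5,"yaw":0,"gripper":-0.7},{"x":0,"y":0,"z":1.3,"yaw":0,"gripper":-0.7},{"x":0,"y":0,"z":0.3,"yaw":0,"gripper":-0.7},{"x":0,"y":0,"z":0,"yaw":0,"gripper":-0.7},{"x":0,"y":0,"z":0,"yaw":0,"gripper":-0.7},{"x":0,"y":0,"z":0,"yaw":0,"gripper":-0.7},{"x":0,"y":0,"z":0,"yaw":0,"gripper":-0.7},{"x":0,"y":0,"z":0,"yaw":0,"gripper":-0.7},{"x":0,"y":0,"z":0,"yaw":0,"gripper":-0.7},{"x":0,"y":0,"z":0,"yaw":0,"gripper":-0.7},{"x":0,"y":0,"z":0,"yaw":0,"gripper":-0.7}]'
python3 - <<'E'
from h import *
f=grab('wrist','w12'); to(631.2,-20.8,127,163)
crop(f,'w12c',160,20,320,250,2.4)
E
```

```text
time_s: 66.65
ee_pos: [631.3, -20.4, 204.4]
ee_rot: [-180.0, 0.0, 163.0]
force: [0.4, -0.5, -1.5]
gripper_width: 25.7
t66.7 pos [631.3 -20.4 204.3] yaw 163.0 j6 -76 w25 F [ 0.3  0.4 -0.9] | go x -0.01 y -0.04 z 7.73 (n 7.73) yaw 0.00
```

Viewing limit reached (16 pictures). I'll use image code from here: print the grey levels around the hole.

```bash
python3 - <<'E'
from h import *
for n,P in(('w12',[[631.3,-20.4,113.3],[631.2,-20.8,100]]),('w9',[[510.2,84.6,113.3],[509.7,84.1,100]])):
    f=load(n); q=proj(f,P); print(n,q.round(1))
    g=cv2.cvtColor(f['pixels'],cv2.COLOR_RGB2GRAY); u,v=q[1].round().astype(int)
    print('cols from',u-16)
    for r in range(v-14,v+10): print(r,''.join('%3d'%(x//3) for x in g[r,u-16:u+17]))
E
```

```text
w12 [[325.  249.3]
 [324.4 244.5]]
cols from 308
231  56 61 67 71 73 74 77 78 79 79 79 78 78 78 77 77 76 76 77 77 77 77 77 78 78 77 77 78 78 77 78 77 77
232  54 56 58 60 62 67 74 78 79 79 79 79 77 76 75 74 73 72 73 74 75 75 76 77 77 78 77 78 78 78 77 77 77
233  54 54 55 55 57 61 70 77 79 78 78 77 74 70 65 63 60 60 61 65 68 70 73 75 77 77 77 78 77 77 78 77 77
234  53 54 54 54 55 58 66 76 78 78 76 71 63 54 49 45 43 43 45 51 55 59 64 70 73 76 77 77 77 77 78 77 77
235  54 54 54 54 55 56 64 74 76 72 64 54 44 37 32 30 29 29 31 34 39 45 50 56 65 72 76 77 77 78 77 78 77
236  54 54 53 54 55 55 62 70 67 56 43 33 26 23 24 23 23 23 23 23 25 28 34 43 53 64 72 76 77 77 78 77 77
237  54 54 53 54 53 53 56 61 53 37 24 18 18 17 18 19 19 19 18 18 18 18 21 29 41 54 65 74 76 77 77 77 77
238  54 54 54 53 52 49 49 47 38 24 18 15 14 15 16 16 15 15 15 15 15 15 16 21 31 45 58 69 75 77 77 77 77
239  54 54 54 52 50 46 39 33 24 17 15 14 14 14 14 14 15 15 14 14 14 15 14 16 22 35 50 63 72 76 77 77 77
240  54 53 54 52 50 44 35 23 16 15 14 14 13 14 15 14 15 15 14 15 14 15 13 16 18 27 42 56 68 74 77 77 77
241  54 54 
[... 3288 characters left out ...]
8 20 20 25 30 32 33 33 33 33 33 33 33 34 35 38 43 47 48 49 61 74 78 78 78 78
248  77 77 79 81 81 75 58 37 23 22 28 31 31 33 33 33 33 33 33 33 34 34 38 43 47 49 52 63 74 77 78 77 77
249  78 78 79 81 80 77 66 46 31 28 30 32 33 33 33 33 33 34 33 34 34 35 38 42 46 51 55 66 75 77 77 77 76
250  78 78 78 79 80 78 72 56 41 33 32 32 33 32 33 33 33 33 34 33 34 35 37 41 46 51 61 71 76 77 77 77 76
251  78 78 78 78 79 79 75 66 52 39 33 32 33 33 33 33 33 33 32 33 34 35 37 41 47 53 65 73 77 77 77 77 77
252  77 77 77 78 79 79 77 72 61 44 34 33 33 33 32 33 33 33 33 32 33 34 36 40 47 56 68 75 77 77 77 78 77
253  77 77 77 78 79 79 78 75 66 50 36 33 33 33 33 33 34 33 33 33 33 35 38 41 46 56 68 75 77 77 77 77 77
```

```bash
python3 -m inch '[{"x":0.06,"y":0,"z":0.4,"yaw":0,"gripper":-0.7},{"x":0,"y":0,"z":0.4,"yaw":0,"gripper":-0.7},{"x":0,"y":0,"z":0.4,"yaw":0,"gripper":-0.7},{"x":0,"y":0,"z":0.4,"yaw":0,"gripper":-0.7},{"x":0,"y":0,"z":0.4,"yaw":0,"gripper":-0.7},{"x":0,"y":0,"z":0.4,"yaw":0,"gripper":-0.7},{"x":0,"y":0,"z":0,"yaw":0,"gripper":-0.7},{"x":0,"y":0,"z":0,"yaw":0,"gripper":-0.7},{"x":0,"y":0,"z":0,"yaw":0,"gripper":-0.7}]'
python3 -m inch '[{"x":0,"y":0,"z":0.4,"yaw":0,"gripper":-0.7},{"x":0,"y":0,"z":0.4,"yaw":0,"gripper":-0.7},{"x":0,"y":0,"z":0.4,"yaw":0,"gripper":-0.7},{"x":0,"y":0,"z":0.4,"yaw":0,"gripper":-0.7},{"x":0,"y":0,"z":0.4,"yaw":0,"gripper":-0.7},{"x":0,"y":0,"z":0.4,"yaw":0,"gripper":-0.7},{"x":0,"y":0,"z":0.4,"yaw":0,"gripper":-0.7},{"x":0,"y":0,"z":0.4,"yaw":0,"gripper":-0.7},{"x":0,"y":0,"z":0.4,"yaw":0,"gripper":-0.7},{"x":0,"y":0,"z":0.3,"yaw":0,"gripper":-0.7}]'
```

```text
time_s: 67.45
ee_pos: [630.8, -20.3, 180.3]
ee_rot: [-180.0, 0.0, 163.0]
force: [0.1, -0.8, -0.7]
gripper_width: 25.3
time_s: 68.28
ee_pos: [630.5, -20.2, 140.7]
ee_rot: [-180.0, -0.0, 163.0]
force: [-1.0, 0.3, -0.6]
gripper_width: 25.7
```

```bash
python3 -m inch '[{"x":0,"y":0,"z":0.3,"yaw":0,"gripper":-0.7},{"x":0,"y":0,"z":0.3,"yaw":0,"gripper":-0.7},{"x":0,"y":0,"z":0.3,"yaw":0,"gripper":-0.7},{"x":0,"y":0,"z":0.2,"yaw":0,"gripper":-0.7},{"x":0,"y":0,"z":0.2,"yaw":0,"gripper":-0.7},{"x":0,"y":0,"z":0.1,"yaw":0,"gripper":-0.7},{"x":0,"y":0,"z":0,"yaw":0,"gripper":-0.7},{"x":0,"y":0,"z":0,"yaw":0,"gripper":-0.7},{"x":0,"y":0,"z":0,"yaw":0,"gripper":-0.7},{"x":0,"y":0,"z":0,"yaw":0,"gripper":-0.7},{"x":0,"y":0,"z":0,"yaw":0,"gripper":-0.7},{"x":0,"y":0,"z":0,"yaw":0,"gripper":-0.7}]'
python3 -m inch '[{"x":0,"y":0,"z":0,"yaw":0,"gripper":0.1},{"x":0,"y":0,"z":0,"yaw":0,"gripper":0.1},{"x":0,"y":0,"z":0,"yaw":0,"gripper":0.1},{"x":0,"y":0,"z":0,"yaw":0,"gripper":0.1},{"x":0,"y":0,"z":-1,"yaw":0,"gripper":0.1},{"x":0,"y":0,"z":-2,"yaw":0,"gripper":0.1},{"x":0,"y":0,"z":-3,"yaw":0,"gripper":0.1},{"x":0,"y":0,"z":-3,"yaw":0,"gripper":0.1},{"x":0,"y":0,"z":-1.8,"yaw":0,"gripper":0.1},{"x":0,"y":0,"z":0,"yaw":0,"gripper":0.1},{"x":0,"y":0,"z":0,"yaw":0,"gripper":0.1},{"x":0,"y":0,"z":0,"yaw":0,"gripper":0.1}]'
python3 - <<'E'
from h import *
S=grab('scene','s13');D=grab('side','d13');W=grab('wrist','w13')
def comp(f,kind,x0,y0,x1,y1):
    p=f['pixels'][y0:y1,x0:x1].astype(int)
    m=((p[...,0]>120)&(p[...,1]>110)&(p[...,2]<90)) if kind=='y' else ((p[...,0]>130)&(p[...,1]<60)&(p[...,2]<60))
    n,l,st,c=cv2.connectedComponentsWithStats(m.astype(np.uint8))
    return [(c[i]+(x0,y0)).round(1).tolist()+[int(st[i,0]+x0),int(st[i,1]+y0),int(st[i,2]),int(st[i,3])] for i in range(1,n) if st[i,4]>8]
c=np.array([540,-3.7])
for n,f in(('scene',S),('side',D)):
    print(n,'yellow',comp(f,'y',225,190,400,330),'red',comp(f,'r',225,190,400,330))
    for nm,a in(('A',108.7),('B',228.7),('C',348.7)): print(nm,'exp knob mid',proj(f,[*(c+92*np.array([np.cos(np.radians(a)),np.sin(np.radians(a))])),118])[0].round(1))
to(497,5,235,163)
E
```

```text
time_s: 69.28
ee_pos: [630.7, -20.2, 127.4]
ee_rot: [180.0, 0.0, 163.0]
force: [-0.3, 0.0, 1.1]
gripper_width: 25.3
time_s: 70.28
ee_pos: [630.0, -20.2, 234.3]
ee_rot: [-180.0, -0.1, 163.0]
force: [-0.4, 0.6, -0.8]
gripper_width: 50.0
scene yellow [[314.3, 210.2, 298, 205, 36, 11], [321.7, 220.7, 317, 217, 9, 8], [260.0, 241.2, 253, 236, 13, 12], [318.7, 269.8, 312, 264, 12, 13], [324.8, 280.2, 323, 279, 4, 4], [316.5, 283.7, 315, 282, 4, 4], [326.0, 289.6, 322, 283, 8, 14]] red []
A exp knob mid [320.8 215.6]
B exp knob mid [259.5 237.4]
C exp knob mid [317.2 266.2]
side yellow [[354.7, 205.1, 352, 203, 7, 5], [297.2, 217.6, 294, 213, 9, 15], [355.0, 221.1, 351, 216, 10, 15], [227.0, 226.7, 225, 223, 7, 7], [253.3, 245.2, 238, 230, 33, 45], [322.6, 250.2, 319, 245, 10, 16], [264.2, 261.9, 259, 256, 11, 13], [262.1, 278.7, 250, 269, 22, 18], [266.5, 302.9, 261, 294, 14, 20], [286.2, 307.1, 278, 297, 17, 22], [298.9, 312.1, 290, 302, 18, 20], [329.9, 308.4, 327, 305, 6, 8], [336.8, 309.0, 334, 306, 7, 7], [341.2, 316.1, 334, 307, 15, 23], [353.3, 319.1, 340, 309, 32, 21], [310.4, 319.0, 306, 312, 10, 13], [331.1, 319.6, 328, 315, 7, 11], [316.5, 323.3, 315, 321, 4, 6]] red [[338.7, 234.7, 337, 230, 7, 13], [364.0, 274.2, 360, 272, 9, 5]]
A exp knob mid [322.9 252.2]
B exp knob mid [355.8 222.8]
C exp knob mid [298.5 219.2]
t70.4 pos [629.9 -20.2 233.5] yaw 163.0 j6 -76 w50 F [-0.6  0.2 -0.8] | go x 13.45 y -1.47 z -0.15 (n 13.53) yaw 0.00
```

All three pins home (three knobs symmetric in both views; the pin positions fit a 92 mm circle about (540.2,-3.2)). Now go over the handle, and work out the circle.

```bash
python3 -m inch '[{"x":3.4,"y":-0.4,"z":0,"yaw":0,"gripper":0.1},{"x":3.4,"y":-0.4,"z":0,"yaw":0,"gripper":0.1},{"x":3.4,"y":-0.4,"z":0,"yaw":0,"gripper":0.1},{"x":3.34,"y":-0.29,"z":0,"yaw":0,"gripper":0.1},{"x":0,"y":0,"z":0,"yaw":0,"gripper":0.1},{"x":0,"y":0,"z":0,"yaw":0,"gripper":0.1},{"x":0,"y":0,"z":0,"yaw":0,"gripper":0.1},{"x":0,"y":0,"z":0,"yaw":0,"gripper":0.1},{"x":0,"y":0,"z":0,"yaw":0,"gripper":0.1},{"x":0,"y":0,"z":0,"yaw":0,"gripper":0.1},{"x":0,"y":0,"z":0,"yaw":0,"gripper":0.1},{"x":0,"y":0,"z":0,"yaw":0,"gripper":0.1}]'
python3 - <<'E'
from h import *
to(496,5.1,131,163)
f=load('d13')
for z in(106,123,140): print(z,ray(f,(338.7,234.7),z)[:2].round(1))
w=load('w5');print('mark',g125(w,(263.5,186.5),15))
a=np.radians(163);th=np.radians(169.4+np.arange(73)*5.12)
p=4.5*np.c_[np.cos(th),np.sin(th)]; t=np.c_[np.cos(a)*p[:,0]+np.sin(a)*p[:,1],np.sin(a)*p[:,0]-np.cos(a)*p[:,1]].round(2)
d=np.diff(t,axis=0).round(2)
for k in range(0,72,12): print(k,[tuple(map(float,r)) for r in d[k:k+12]])
E
```

```text
time_s: 71.43
ee_pos: [497.2, 5.0, 235.0]
ee_rot: [-180.0, -0.0, 163.0]
force: [-0.2, 0.4, -0.3]
gripper_width: 50.0
t71.4 pos [497.2   5.  235. ] yaw 163.0 j6 -74 w50 F [-0.2  0.4 -0.3] | go x 0.12 y -0.02 z 10.40 (n 10.40) yaw -0.00
106 [507.2 -17.6]
123 [499.3   3.3]
140 [491.4  24.1]
mark [387.97128296   4.41956984]
0 [(-0.06, -0.4), (-0.1, -0.39), (-0.13, -0.38), (-0.17, -0.36), (-0.19, -0.35), (-0.23, -0.34), (-0.26, -0.31), (-0.28, -0.28), (-0.31, -0.26), (-0.33, -0.23), (-0.35, -0.2), (-0.36, -0.17)]
12 [(-0.38, -0.13), (-0.39, -0.1), (-0.4, -0.07), (-0.4, -0.03), (-0.4, 0.01), (-0.4, 0.04), (-0.39, 0.08), (-0.39, 0.11), (-0.37, 0.15), (-0.36, 0.18), (-0.35, 0.21), (-0.32, 0.24)]
24 [(-0.3, 0.26), (-0.27, 0.3), (-0.25, 0.32), (-0.22, 0.33), (-0.18, 0.36), (-0.16, 0.37), (-0.12, 0.38), (-0.08, 0.4), (-0.06, 0.4), (-0.01, 0.4), (0.02, 0.4), (0.06, 0.4)]
36 [(0.09, 0.39), (0.13, 0.38), (0.16, 0.37), (0.19, 0.35), (0.22, 0.34), (0.26, 0.31), (0.28, 0.29), (0.3, 0.26), (0.33, 0.24), (0.34, 0.2), (0.36, 0.17), (0.38, 0.14)]
48 [(0.39, 0.11), (0.39, 0.07), (0.41, 0.04), (0.4, 0.0), (0.4, -0.04), (0.39, -0.07), (0.39, -0.11), (0.38, -0.14), (0.36, -0.18), (0.34, -0.2), (0.33, -0.24), (0.3, -0.26)]
60 [(0.28, -0.29), (0.25, -0.31), (0.23, -0.34), (0.19, -0.35), (0.16, -0.37), (0.12, -0.38), (0.09, -0.4), (0.06, -0.39), (0.02, -0.4), (-0.02, -0.41), (-0.05, -0.4), (-0.08, -0.39)]
```

```bash
python3 -m inch '[{"x":0.1,"y":0,"z":2.5,"yaw":0,"gripper":0.1},{"x":0,"y":0,"z":3,"yaw":0,"gripper":0.1},{"x":0,"y":0,"z":2.5,"yaw":0,"gripper":0.1},{"x":0,"y":0,"z":1.5,"yaw":0,"gripper":0.1},{"x":0,"y":0,"z":0.6,"yaw":0,"gripper":0.1},{"x":0,"y":0,"z":0.2,"yaw":0,"gripper":0.1},{"x":0,"y":0,"z":0,"yaw":0,"gripper":0.1},{"x":0,"y":0,"z":0,"yaw":0,"gripper":0.1},{"x":0,"y":0,"z":0,"yaw":0,"gripper":0.1},{"x":0,"y":0,"z":0,"yaw":0,"gripper":0.1},{"x":0,"y":0,"z":0,"yaw":0,"gripper":0.1}]'
python3 -m inch '[{"x":0,"y":0,"z":0,"yaw":0,"gripper":-0.7},{"x":0,"y":0,"z":0,"yaw":0,"gripper":-0.7},{"x":0,"y":0,"z":0,"yaw":0,"gripper":-0.7},{"x":0,"y":0,"z":0,"yaw":0,"gripper":-0.7},{"x":0,"y":0,"z":0,"yaw":0,"gripper":-0.7},{"x":0,"y":0,"z":0,"yaw":0,"gripper":-0.7},{"x":0,"y":0,"z":0,"yaw":0,"gripper":-0.7},{"x":0,"y":0,"z":0,"yaw":0,"gripper":-0.7},{"x":0,"y":0,"z":0,"yaw":0,"gripper":-0.7},{"x":0,"y":0,"z":0,"yaw":0,"gripper":-0.7},{"x":0,"y":0,"z":0,"yaw":0,"gripper":-0.7}]' 25
```

```text
time_s: 72.35
ee_pos: [496.3, 5.4, 133.0]
ee_rot: [180.0, 0.1, 163.0]
force: [0.3, 0.0, 0.9]
gripper_width: 49.9
time_s: 73.27
ee_pos: [495.8, 5.2, 132.2]
ee_rot: [-180.0, -0.0, 163.0]
force: [-1.0, -2.3, 1.0]
gripper_width: 20.6
```

```bash
python3 -m inch '[{"x":-0.06,"y":-0.4,"z":0,"yaw":0,"gripper":-0.7},{"x":-0.1,"y":-0.39,"z":0,"yaw":0,"gripper":-0.7},{"x":-0.13,"y":-0.38,"z":0,"yaw":0,"gripper":-0.7},{"x":-0.17,"y":-0.36,"z":0,"yaw":0,"gripper":-0.7},{"x":-0.19,"y":-0.35,"z":0,"yaw":0,"gripper":-0.7},{"x":-0.23,"y":-0.34,"z":0,"yaw":0,"gripper":-0.7},{"x":-0.26,"y":-0.31,"z":0,"yaw":0,"gripper":-0.7},{"x":-0.28,"y":-0.28,"z":0,"yaw":0,"gripper":-0.7},{"x":-0.31,"y":-0.26,"z":0,"yaw":0,"gripper":-0.7},{"x":-0.33,"y":-0.23,"z":0,"yaw":0,"gripper":-0.7},{"x":-0.35,"y":-0.2,"z":0,"yaw":0,"gripper":-0.7},{"x":-0.36,"y":-0.17,"z":0,"yaw":0,"gripper":-0.7}]'
python3 -c "
import numpy as np;from h import *
d=telemetry.state()['ee_pos'][:2]-[540.2,-3.2];print(np.hypot(*d),np.degrees(np.arctan2(d[1],d[0]))%360)"
```

```text
time_s: 74.27
ee_pos: [511.6, -38.3, 132.2]
ee_rot: [-180.0, -0.0, 163.0]
force: [-4.1, 4.7, 3.3]
gripper_width: 20.2
45.27684570849055 230.74673459727714
```

Radius 45.3 mm, force about 6 N: it follows well. Continue.

```bash
python3 -m inch '[{"x":-0.38,"y":-0.13,"z":0,"yaw":0,"gripper":-0.7},{"x":-0.39,"y":-0.1,"z":0,"yaw":0,"gripper":-0.7},{"x":-0.4,"y":-0.07,"z":0,"yaw":0,"gripper":-0.7},{"x":-0.4,"y":-0.03,"z":0,"yaw":0,"gripper":-0.7},{"x":-0.4,"y":0.01,"z":0,"yaw":0,"gripper":-0.7},{"x":-0.4,"y":0.04,"z":0,"yaw":0,"gripper":-0.7},{"x":-0.39,"y":0.08,"z":0,"yaw":0,"gripper":-0.7},{"x":-0.39,"y":0.11,"z":0,"yaw":0,"gripper":-0.7},{"x":-0.37,"y":0.15,"z":0,"yaw":0,"gripper":-0.7},{"x":-0.36,"y":0.18,"z":0,"yaw":0,"gripper":-0.7},{"x":-0.35,"y":0.21,"z":0,"yaw":0,"gripper":-0.7},{"x":-0.32,"y":0.24,"z":0,"yaw":0,"gripper":-0.7}]'
python3 -m inch '[{"x":-0.3,"y":0.26,"z":0,"yaw":0,"gripper":-0.7},{"x":-0.27,"y":0.3,"z":0,"yaw":0,"gripper":-0.7},{"x":-0.25,"y":0.32,"z":0,"yaw":0,"gripper":-0.7},{"x":-0.22,"y":0.33,"z":0,"yaw":0,"gripper":-0.7},{"x":-0.18,"y":0.36,"z":0,"yaw":0,"gripper":-0.7},{"x":-0.16,"y":0.37,"z":0,"yaw":0,"gripper":-0.7},{"x":-0.12,"y":0.38,"z":0,"yaw":0,"gripper":-0.7},{"x":-0.08,"y":0.4,"z":0,"yaw":0,"gripper":-0.7},{"x":-0.06,"y":0.4,"z":0,"yaw":0,"gripper":-0.7},{"x":-0.01,"y":0.4,"z":0,"yaw":0,"gripper":-0.7},{"x":0.02,"y":0.4,"z":0,"yaw":0,"gripper":-0.7},{"x":0.06,"y":0.4,"z":0,"yaw":0,"gripper":-0.7}]'
python3 -m inch '[{"x":0.09,"y":0.39,"z":0,"yaw":0,"gripper":-0.7},{"x":0.13,"y":0.38,"z":0,"yaw":0,"gripper":-0.7},{"x":0.16,"y":0.37,"z":0,"yaw":0,"gripper":-0.7},{"x":0.19,"y":0.35,"z":0,"yaw":0,"gripper":-0.7},{"x":0.22,"y":0.34,"z":0,"yaw":0,"gripper":-0.7},{"x":0.26,"y":0.31,"z":0,"yaw":0,"gripper":-0.7},{"x":0.28,"y":0.29,"z":0,"yaw":0,"gripper":-0.7},{"x":0.3,"y":0.26,"z":0,"yaw":0,"gripper":-0.7},{"x":0.33,"y":0.24,"z":0,"yaw":0,"gripper":-0.7},{"x":0.34,"y":0.2,"z":0,"yaw":0,"gripper":-0.7},{"x":0.36,"y":0.17,"z":0,"yaw":0,"gripper":-0.7},{"x":0.38,"y":0.14,"z":0,"yaw":0,"gripper":-0.7}]'
python3 -m inch '[{"x":0.39,"y":0.11,"z":0,"yaw":0,"gripper":-0.7},{"x":0.39,"y":0.07,"z":0,"yaw":0,"gripper":-0.7},{"x":0.41,"y":0.04,"z":0,"yaw":0,"gripper":-0.7},{"x":0.4,"y":0,"z":0,"yaw":0,"gripper":-0.7},{"x":0.4,"y":-0.04,"z":0,"yaw":0,"gripper":-0.7},{"x":0.39,"y":-0.07,"z":0,"yaw":0,"gripper":-0.7},{"x":0.39,"y":-0.11,"z":0,"yaw":0,"gripper":-0.7},{"x":0.38,"y":-0.14,"z":0,"yaw":0,"gripper":-0.7},{"x":0.36,"y":-0.18,"z":0,"yaw":0,"gripper":-0.7},{"x":0.34,"y":-0.2,"z":0,"yaw":0,"gripper":-0.7},{"x":0.33,"y":-0.24,"z":0,"yaw":0,"gripper":-0.7},{"x":0.3,"y":-0.26,"z":0,"yaw":0,"gripper":-0.7}]'
python3 -m inch '[{"x":0.28,"y":-0.29,"z":0,"yaw":0,"gripper":-0.7},{"x":0.25,"y":-0.31,"z":0,"yaw":0,"gripper":-0.7},{"x":0.23,"y":-0.34,"z":0,"yaw":0,"gripper":-0.7},{"x":0.19,"y":-0.35,"z":0,"yaw":0,"gripper":-0.7},{"x":0.16,"y":-0.37,"z":0,"yaw":0,"gripper":-0.7},{"x":0.12,"y":-0.38,"z":0,"yaw":0,"gripper":-0.7},{"x":0.09,"y":-0.4,"z":0,"yaw":0,"gripper":-0.7},{"x":0.06,"y":-0.39,"z":0,"yaw":0,"gripper":-0.7},{"x":0.02,"y":-0.4,"z":0,"yaw":0,"gripper":-0.7},{"x":-0.02,"y":-0.41,"z":0,"yaw":0,"gripper":-0.7},{"x":-0.05,"y":-0.4,"z":0,"yaw":0,"gripper":-0.7},{"x":-0.08,"y":-0.39,"z":0,"yaw":0,"gripper":-0.7}]'
python3 -m inch '[{"x":0,"y":0,"z":0,"yaw":0,"gripper":-0.7},{"x":0,"y":0,"z":0,"yaw":0,"gripper":-0.7},{"x":0,"y":0,"z":0,"yaw":0,"gripper":-0.7},{"x":0,"y":0,"z":0,"yaw":0,"gripper":-0.7},{"x":0,"y":0,"z":0,"yaw":0,"gripper":-0.7},{"x":0,"y":0,"z":0,"yaw":0,"gripper":-0.7}]'
python3 -c "
import numpy as np;from h import *
d=telemetry.state()['ee_pos'][:2]-[540.2,-3.2];print(np.hypot(*d),np.degrees(np.arctan2(d[1],d[0]))%360)"
```

```text
time_s: 75.27
ee_pos: [557.7, -44.8, 132.2]
ee_rot: [-180.0, 0.0, 163.0]
force: [-4.3, -1.7, 3.4]
gripper_width: 20.1
time_s: 76.27
ee_pos: [584.9, -7.9, 132.2]
ee_rot: [-179.9, 0.0, 163.0]
force: [-4.8, -4.7, 4.0]
gripper_width: 20.3
time_s: 77.27
ee_pos: [567.1, 32.7, 132.3]
ee_rot: [-179.9, 0.2, 163.1]
force: [-1.1, -9.1, -0.1]
gripper_width: 20.2
time_s: 78.27
ee_pos: [523.5, 38.5, 132.3]
ee_rot: [179.7, 0.4, 163.0]
force: [5.3, 1.2, -4.8]
gripper_width: 20.1
time_s: 79.27
ee_pos: [495.0, -1.6, 132.3]
ee_rot: [180.0, -0.0, 163.0]
force: [1.7, 4.9, -2.3]
gripper_width: 20.2
time_s: 79.77
ee_pos: [495.0, -1.6, 132.3]
ee_rot: [-180.0, -0.0, 163.0]
force: [1.1, -3.8, 0.1]
gripper_width: 19.8
45.24747874816044 178.01428870804244
```

```bash
python3 -m inch '[{"x":0,"y":0,"z":0,"yaw":0,"gripper":0},{"x":0,"y":0,"z":0,"yaw":0,"gripper":0},{"x":0,"y":0,"z":0,"yaw":0,"gripper":0},{"x":0,"y":0,"z":0,"yaw":0,"gripper":0},{"x":0,"y":0,"z":0,"yaw":0,"gripper":0},{"x":0,"y":0,"z":-1,"yaw":0,"gripper":0},{"x":0,"y":0,"z":-2,"yaw":0,"gripper":0},{"x":0,"y":0,"z":-3,"yaw":0,"gripper":0},{"x":0,"y":0,"z":-3,"yaw":0,"gripper":0},{"x":0,"y":0,"z":-2,"yaw":0,"gripper":0},{"x":0,"y":0,"z":0,"yaw":0,"gripper":0},{"x":0,"y":0,"z":0,"yaw":0,"gripper":0}]'
python3 -m inch '[{"x":0,"y":0,"z":0,"yaw":0,"gripper":0},{"x":0,"y":0,"z":0,"yaw":0,"gripper":0},{"x":0,"y":0,"z":0,"yaw":0,"gripper":0},{"x":0,"y":0,"z":0,"yaw":0,"gripper":0},{"x":0,"y":0,"z":0,"yaw":0,"gripper":0},{"x":0,"y":0,"z":0,"yaw":0,"gripper":0}]'
python3 - <<'E'
from h import *
W=grab('wrist','w14');D=grab('side','d14');S=grab('scene','s14')
def comps(f,m,box,amin=6):
    x0,y0,x1,y1=box;n,l,st,c=cv2.connectedComponentsWithStats(m[y0:y1,x0:x1].astype(np.uint8))
    return [(c[i]+(x0,y0),int(st[i,4])) for i in range(1,n) if st[i,4]>amin]
cc=np.array([540.2,-3.2])
def ang(w): d=w[:2]-cc; return '(%.0f,%.0f) r%.0f a%.1f'%(*w[:2],np.hypot(*d),np.degrees(np.arctan2(d[1],d[0]))%360)
for n,f in(('w',W),('side',D)):
    p=f['pixels'].astype(int); red=(p[...,0]>130)&(p[...,1]<70)&(p[...,2]<70); wh=p.min(2)>190
    box=(0,0,640,330) if n=='w' else (320,215,410,300)
    for c,a in comps(f,red,box): print(n,'red',c.round(1),a,ang(ray(f,c,28)))
    q=proj(f,[387,4,15])[0].astype(int)
    for c,a in comps(f,wh,(q[0]-20,q[1]-20,q[0]+20,q[1]+20)): print(n,'white',c.round(1),a,ang(ray(f,c,15)))
# knobs after turn: arms at 109.4+8.6
for n,f in(('scene',S),('side',D)):
    p=f['pixels'].astype(int); yl=(p[...,0]>120)&(p[...,1]>100)&(p[...,2]<90)&(p[...,0]-p[...,2]>70)
    for k in range(3):
        a=np.radians(118+120*k); w=[*(cc+92*np.array([np.cos(a),np.sin(a)])),118]; q=proj(f,w)[0]; i=q.astype(int)
        print(n,k,q.round(1),[(c.round(1).tolist(),a) for c,a in comps(f,yl,(i[0]-10,i[1]-14,i[0]+10,i[1]+14),30)])
E
```

```text
time_s: 80.77
ee_pos: [495.5, -1.3, 243.8]
ee_rot: [179.9, 0.2, 163.0]
force: [-0.3, -0.4, -0.4]
gripper_width: 45.4
time_s: 81.27
ee_pos: [494.9, -1.4, 241.8]
ee_rot: [-180.0, -0.0, 163.0]
force: [0.8, 0.2, -0.6]
gripper_width: 45.4
w red [303.2 139.7] 239 (413,1) r127 a178.1
w red [324.2 240.8] 548 (518,-9) r23 a195.3
w white [298.7 114.4] 241 (388,4) r153 a177.4
side red [339.8 233.3] 48 (543,-121) r118 a271.3
side red [369.8 271.2] 8 (404,3) r136 a177.3
side white [375.9 277.1] 11 (385,5) r155 a177.1
scene 0 [315.6 213.5] [([316.6, 215.4], 39)]
scene 1 [259.4 242.1] [([260.9, 244.9], 47)]
scene 2 [323.1 263.5] [([324.7, 265.8], 54)]
side 0 [328.5 252.4] [([328.2, 250.0], 70)]
side 1 [352.8 220.1] [([352.5, 218.7], 86)]
side 2 [295.5 222. ] [([294.8, 220.0], 66)]
```

```bash
python3 -c "
from h import *
print(env.job_done())"
```

```text
the job is handed in; nothing more can be done
None
```

The job is handed in: all three reels (white, blue, orange) are loaded and pinned, and the handle is parked over the white mark. It took about 81 s of the 210 s. Handing in gives no verdict.

**Loading:** Each reel sits in its own bay, locked with a yellow pin. The orange reel had been knocked about 2 cm before I reached it, so I measured it again before picking it up. The three pins bottomed at gripper heights within 0.1 mm of each other (127.3–127.4 mm) and fit a 92 mm circle to within about 0.6 mm.

**Turning:** I took the handle counter-clockwise through about 368.6°. Forces stayed below about 10 N.

**Last checks:**
- The red pointer reads 178.1° and the white mark 177.4° in the wrist view, so they agree within 1°; the side view agrees.
- All three pin knobs are where they should be for that angle in both room views, within about 3 pixels.
- The gripper is open, well above the carousel and touching nothing.

**Limits:** I reached the 16-picture limit before the last pin, because I had undercounted. That insertion and everything after it, including the final state, was checked by image code and force readings rather than by eye. I did not re-measure the bystanders at the end; none of my moves went near them. No check failed; estimates of the same points differed by up to 2 mm between views.

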